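# Mirror the lash-care row for a left-handed trainee

### The job

The next trainee at this lash practice station is left-handed: move the four containers from the full rack into the empty rack, one to a cell, in reverse order, so that the leftmost one of the full rack (as the robot sees it) ends in the rightmost cell of the other, the second from the left in the second from the right, and so on. Keep every container upright all the time, and leave each standing on the floor of its cell, let go of and at rest.

Things in the scene. Friction and masses are not known exactly. Their poses are not given: they have to be found in the camera images.
- adhesive_mid (a point): adhesive bottle: slim round white bottle, 30 mm across to 50 mm up, with a narrow pointed black cone cap; 84 mm tall, about 40 g. Loose, upright in a cell of the full rack. The point is on its axis half-way up, 42 mm above its underside; z up.
- foam_mid (a point): foam pump bottle: round white bottle, 38 mm across to 52 mm up, with a black pump whose flat spout (on top, 12 mm wide) reaches 21 mm from the axis to its own -y; 82 mm tall, about 90 g. Loose, upright in a cell of the full rack. The point is on its axis half-way up, 41 mm above its underside; z up.
- jar_mid (a point): cream jar: plain cylinder 42 mm across and 60 mm tall, white with a full-width flat black lid (top 16 mm), about 80 g. Loose, upright in a cell of the full rack. The point is on its axis half-way up, 30 mm above its underside; z up.
- primer_mid (a point): primer bottle: square white bottle, 34 x 34 mm to 54 mm up (sides along its own x and y), with a round black cap 20 mm across; 72 mm tall, about 70 g. Loose, upright in a cell of the full rack. The point is on its axis half-way up, 36 mm above its underside; z up.
- cell_adhesive: The cell of the full rack in which the adhesive bottle stands at the start (it stays there): fixed wooden square tray, 66 mm outside, 60 mm inside. Origin: centre of its underside, 6 mm above the table; its floor is 3 mm and its wall tops 11 mm above the origin. All four cells look alike and their order changes from start to start.
- cell_foam: The cell of the full rack in which the foam pump bottle stands at the start (it stays there): fixed wooden square tray, 66 mm outside, 60 mm inside. Origin: centre of its underside, 6 mm above the table; its floor is 3 mm and its wall tops 11 mm above the origin. All four cells look alike and their order changes from start to start.
- cell_jar: The cell of the full rack in which the cream jar stands at the start (it stays there): fixed wooden square tray, 66 mm outside, 60 mm inside. Origin: centre of its underside, 6 mm above the table; its floor is 3 mm and its wall tops 11 mm above the origin. All four cells look alike and their order changes from start to start.
- cell_primer: The cell of the full rack in which the primer bottle stands at the start (it stays there): fixed wooden square tray, 66 mm outside, 60 mm inside. Origin: centre of its underside, 6 mm above the table; its floor is 3 mm and its wall tops 11 mm above the origin. All four cells look alike and their order changes from start to start.
- full_rack: Fixed wooden rack, 276 x 78 mm, full at the start, left or right of the other. Four square cells (60 mm inside) in a row along its own y, centres at x = 0, y = +99, +33, -33, -99 mm. Origin: centre of its underside on the table, z up; cell floors at 9 mm, wall tops at 17 mm. Its +y end is the left one as the robot (at the origin, facing +x) sees it; turned at most 0.45 rad. 
- empty_rack: Same rack, empty at the start. Loose implements up to 10 mm high lie before and behind both. Four square cells (60 mm inside) in a row along its own y, centres at x = 0, y = +99, +33, -33, -99 mm. Origin: centre of its underside on the table, z up; cell floors at 9 mm, wall tops at 17 mm. Its +y end is the left one as the robot (at the origin, facing +x) sees it; turned at most 0.45 rad. 
There are look-alikes about, which are no part of the job. What is shaped like the part that bears jar_mid but orange is not meant. What is shaped like the part that bears adhesive_mid but yellow is not meant.

How it is judged:
At the end, for the whole second after the job is handed in: Each container stands upright (within 0.1 rad), at rest, on the floor of the cell of the empty rack that mirrors its starting cell (first from the left in the fourth, second in the third, and so on): within 16.5 mm of the cell centre along each rack axis, height right to 5 mm (((y of cell_adhesive in the frame of full_rack between 0.079 and 0.119 m and y of adhesive_mid in the frame of empty_rack between -0.1155 and -0.0825 m) or (y of cell_adhesive in the frame of full_rack between 0.013 and 0.053 m and y of adhesive_mid in the frame of empty_rack between -0.0495 and -0.0165 m) or (y of cell_adhesive in the frame of full_rack between -0.053 and -0.013 m and y of adhesive_mid in the frame of empty_rack between 0.0165 and 0.0495 m) or (y of cell_adhesive in the frame of full_rack between -0.119 and -0.079 m and y of adhesive_mid in the frame of empty_rack between 0.0825 and 0.1155 m)) and x of adhesive_mid in the frame of empty_rack between -0.0165 and 0.0165 m and z of adhesive_mid in the frame of empty_rack between 0.046 and 0.056 m and angle between each of adhesive_mid, foam_mid, jar_mid, primer_mid's own z axis and vertical below 0.1 rad and linear speed of each of adhesive, foam, jar, primer below 0.02 m/s and ((y of cell_foam in the frame of full_rack between 0.079 and 0.119 m and y of foam_mid in the frame of empty_rack between -0.1155 and -0.0825 m) or (y of cell_foam in the frame of full_rack between 0.013 and 0.053 m and y of foam_mid in the frame of empty_rack between -0.0495 and -0.0165 m) or (y of cell_foam in the frame of full_rack between -0.053 and -0.013 m and y of foam_mid in the frame of empty_rack between 0.0165 and 0.0495 m) or (y of cell_foam in the frame of full_rack between -0.119 and -0.079 m and y of foam_mid in the frame of empty_rack between 0.0825 and 0.1155 m)) and x of foam_mid in the frame of empty_rack between -0.0165 and 0.0165 m and z of foam_mid in the frame of empty_rack between 0.045 and 0.055 m and ((y of cell_jar in the frame of full_rack between 0.079 and 0.119 m and y of jar_mid in the frame of empty_rack between -0.1155 and -0.0825 m) or (y of cell_jar in the frame of full_rack between 0.013 and 0.053 m and y of jar_mid in the frame of empty_rack between -0.0495 and -0.0165 m) or (y of cell_jar in the frame of full_rack between -0.053 and -0.013 m and y of jar_mid in the frame of empty_rack between 0.0165 and 0.0495 m) or (y of cell_jar in the frame of full_rack between -0.119 and -0.079 m and y of jar_mid in the frame of empty_rack between 0.0825 and 0.1155 m)) and x of jar_mid in the frame of empty_rack between -0.0165 and 0.0165 m and z of jar_mid in the frame of empty_rack between 0.034 and 0.044 m and ((y of cell_primer in the frame of full_rack between 0.079 and 0.119 m and y of primer_mid in the frame of empty_rack between -0.1155 and -0.0825 m) or (y of cell_primer in the frame of full_rack between 0.013 and 0.053 m and y of primer_mid in the frame of empty_rack between -0.0495 and -0.0165 m) or (y of cell_primer in the frame of full_rack between -0.053 and -0.013 m and y of primer_mid in the frame of empty_rack between 0.0165 and 0.0495 m) or (y of cell_primer in the frame of full_rack between -0.119 and -0.079 m and y of primer_mid in the frame of empty_rack between 0.0825 and 0.1155 m)) and x of primer_mid in the frame of empty_rack between -0.0165 and 0.0165 m and z of primer_mid in the frame of empty_rack between 0.04 and 0.05 m); the robot touches nothing.
It fails at once if the adhesive bottle is tipped by more than 0.6 rad (angle between adhesive_mid's own z axis and vertical above 0.6 rad).
It fails at once if the foam pump bottle is tipped by more than 0.6 rad (angle between foam_mid's own z axis and vertical above 0.6 rad).
It fails at once if the cream jar is tipped by more than 0.6 rad (angle between jar_mid's own z axis and vertical above 0.6 rad).
It fails at once if the primer bottle is tipped by more than 0.6 rad (angle between primer_mid's own z axis and vertical above 0.6 rad).
It also fails if it takes over 106 s, if anything falls off the work surface, if the arm or the gripper's body presses on something with over 40 N, if the wrist force passes 120 N, or if a joint passes its speed limit or range.

### The arm

A 7-joint arm with a two-finger parallel gripper is mounted at the origin on the work surface. World frame = base frame: x ahead of the robot, y to its left, z up, the work surface at z = 0. Lengths are in m, angles in rad, forces in N, time in s.
With the tool pointing down it reaches from about 0.425 to 0.925 m from the base axis. Payload 6.8 kg.
Tool frame: the origin (TCP) lies midway between the tips of the shut fingers; the grasp point (between the pads) lies 19 mm behind it; z points along the fingers, y is the line along which they close (so a half turn about z gives the same grasp; the last joint's range is limited). The gripper opens to 85 mm and grips with 20 to 120 N. Pads are 22 mm wide; open, the fingers measure 114 mm over their backs; the gripper's body (76 mm by 85 mm) begins 54 mm behind the grasp point. The pads swing forward as they close: fully open they stand 13 mm farther back than shut.
Start: joints at [-1.33, 0.477, 0.022, 1.555, -0.011, 1.109, -0.083], TCP at [0.231, 0.634, 0.231] pointing down, gripper open.
Joint ranges: [-2.96, 2.96], [-0.34, 2.1], [-1.41, 1.46], [0.24, 2.44], [-1.37, 4.51], [0.17, 1.92], [-2.96, 2.96]. Speed limits (rad/s): [2.39, 2.39, 3.14, 3.14, 3.14, 3.14, 3.14].

### API

Orientations are given as a 3x3 rotation matrix whose columns are the frame's x, y, z axes.
In Python, from plant import arm, cams gives the robot as it stands.
- The arm moves only by the shell command python3 -m jog 'ROWS' [FORCE]. ROWS is JSON, a list of rows, each an object of numbers: "tx", "ty", "tz": the shift along the tool's x, y, z normalised to -1 to 1, where 1 is 0.15 m; "ax", "ay", "az": the turn, a rotation vector about the tool's x, y, z normalised to -1 to 1, where 1 is 120 degrees; "grip": the closure, from -1 (fully open) to 1 (shut), so that 0 is half open. A call has 1 to 12 rows; each row is the pose to reach, as a shift and turn from the pose commanded when the call began, along the tool's axes at that moment; what a row does not reach only later rows make up. A row lasts 1/12 s, in which the tool goes at most 41.7 mm and 7.16 degrees, less where a joint would pass 70% of its speed; a pose out of reach is approached as far as the arm can. A call with a number of a shift or a turn outside -1 to 1 is refused whole. A call with a gripper value outside its range is refused whole. The fingers move at their own pace and stop on an object; FORCE is the grip in N (left out, the last holds). Time passes only in rows, so rows that repeat a pose let the fingers close. It gives the time, the measured TCP pose, the force, the opening and the grip force at its end, in the units of the state.
- arm.state(): the state, without advancing time (a new reading comes with each control period).
- cams.grab_frame(name): name is "scene" or "top"; returns a dict with "pixels" (384x512x3 uint8, red, green, blue), "mtx" (3x3 intrinsics, pixels), "T" (4x4, takes a point from camera to world coordinates). Camera axes: x right, y down, z forward; pixel columns grow to the right and rows downward; lengths in m; the calibration is good to about 2 mm. A picture is of the moment at which its call begins. There is no depth.
- arm.sign_off(): hands the job in; it is judged then, once.
The state is a dict: "clock": time; "q": joint angles; "joint_vel": joint speeds; "effort": joint torques, N m; "ee_pos": TCP position; "eef_rot": TCP orientation; "contact_force": force on the tool from outside, world axes, zero at the start; "ft_torque": the same for the moment, N m; "gripper_width": finger opening in m; "grip_force": force on a finger pad.
Only numpy, scipy, OpenCV 4.12 (cv2) and the standard library are available. Lean on these libraries where they do the work, as an engineer would, in place of code of your own. Each camera call takes 0.05 s, during which the arm holds its last target. There are 200 camera calls.

## Working session

There is one attempt and no reset: what is moved stays moved. The work goes in short steps, Python scripts to look and compute and a shell command to move; the robot and the scene stay as the last step left them, time stands still between calls to the robot, and variables do not carry over. Pictures are saved under pics/ and viewed, at most 14 in all, crops included, and the job is handed in when it is done.

```bash
ls; mkdir -p pics
python3 - <<'E'
from plant import arm,cams
import cv2,numpy as np
for n in("scene","top"):
    f=cams.grab_frame(n);np.savez(f"pics/{n}0.npz",**f)
    cv2.imwrite(f"pics/{n}0.png",cv2.resize(f["pixels"][:,:,::-1],(800,600),interpolation=cv2.INTER_CUBIC))
    print(n,f["mtx"].round(1).tolist(),f["T"].round(3).tolist())
s=arm.state();print(s["clock"],s["ee_pos"],s["eef_rot"],s["gripper_width"])
E
```

```text
pics
scene [[380.6, 0.0, 254.1], [0.0, 380.6, 193.8], [0.0, 0.0, 1.0]] [[0.656, 0.481, -0.581, 1.049], [0.755, -0.427, 0.498, -0.487], [-0.009, -0.765, -0.643, 0.688], [0.0, 0.0, 0.0, 1.0]]
top [[432.0, 0.0, 260.1], [0.0, 432.0, 186.6], [0.0, 0.0, 1.0]] [[0.12, -0.972, 0.203, 0.301], [-0.993, -0.117, 0.028, -0.011], [-0.003, -0.205, -0.979, 0.996], [0.0, 0.0, 0.0, 1.0]]
0.1 [0.23050084 0.63385978 0.23041517] [[-9.39800232e-01  3.41724017e-01 -4.69075933e-04]
 [ 3.41724322e-01  9.39798865e-01 -1.60649685e-03]
 [-1.08141530e-04 -1.67008077e-03 -9.99998600e-01]] 0.08582262436973814
```

View pics/top0.png

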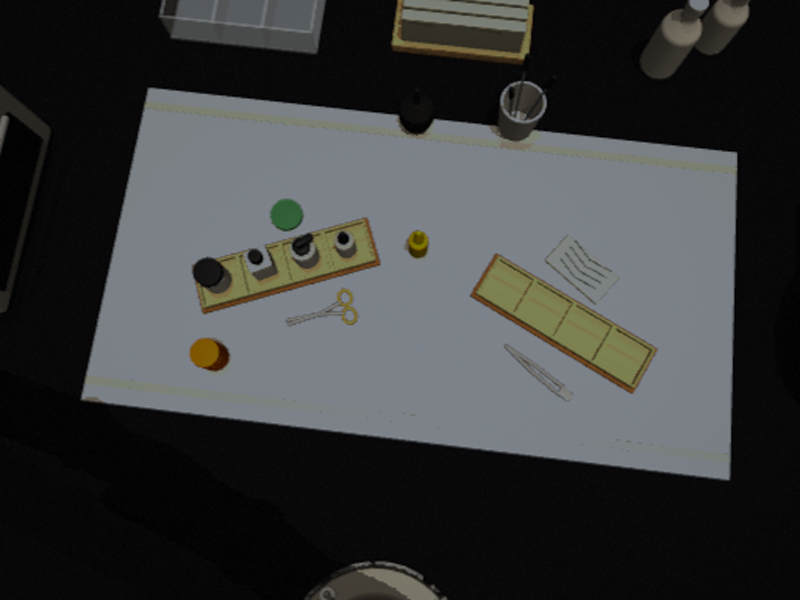

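View pics/scene0.png

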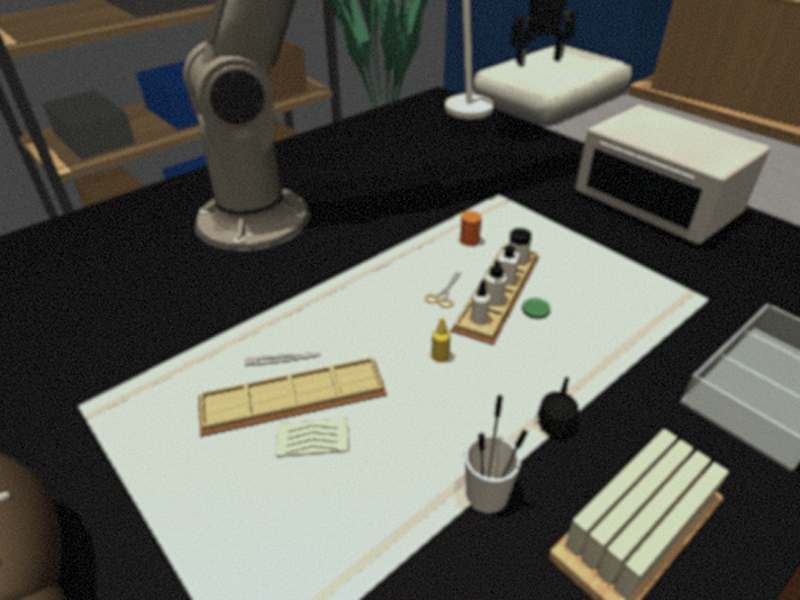

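The top view shows the full rack on the left. Its order from the left is jar (209,272), primer (257,262), foam (303,248), adhesive (345,242). The empty rack is on the right at about (563,322).

Candidates that could be mistaken:
- **Jar:** the black-lidded one at (209,272), the orange one at (209,353), and the dark ball at (417,110). I choose (209,272).
- **Adhesive:** the white bottle at (345,242) and the yellow one at (418,243). I choose (345,242).

Next I measure and make one close crop.

```bash
cat > h.py <<'E'
import numpy as np,cv2
def ray(f,uv,z):
    uv=np.atleast_2d(np.asarray(uv,float));K=f["mtx"];T=f["T"]
    d=np.c_[(uv-K[:2,2])/[K[0,0],K[1,1]],np.ones(len(uv))]@T[:3,:3].T
    return (T[:3,3]+d*((z-T[2,3])/d[:,2])[:,None])[:,:2]
def rackmask(im):
    h=cv2.cvtColor(im,cv2.COLOR_RGB2HSV)
    return cv2.inRange(h,(5,70,60),(34,255,255))
def blobs(m,amin):
    c,_=cv2.findContours(m,cv2.RETR_EXTERNAL,cv2.CHAIN_APPROX_NONE)
    return [k for k in c if cv2.contourArea(k)>amin]
E
python3 - <<'E'
from h import *
f=dict(np.load("pics/top0.npz"));im=f["pixels"]
m=cv2.morphologyEx(rackmask(im),cv2.MORPH_CLOSE,np.ones((3,3)))
for c in blobs(m,800):
    p=ray(f,c[:,0],.006).astype(np.float32)
    r=cv2.minAreaRect(p);b=cv2.boxPoints(r)
    print("rack",np.round(r[0],4),np.round(r[1],4),r[2]);print(b.round(3).tolist())
# black caps within full rack region (native px)
x0,y0=118,135
crop=im[y0:205,x0:250]
h=cv2.cvtColor(crop,cv2.COLOR_RGB2HSV)
v=cv2.inRange(crop.max(2),0,38)
for c in blobs(v,6):
    M=cv2.moments(c);print("black",M["m10"]/M["m00"]+x0,M["m01"]/M["m00"]+y0,cv2.contourArea(c),cv2.minEnclosingCircle(c)[1])
w=((h[...,1]<60)&(crop.max(2)>80)).astype(np.uint8)*255
big=cv2.resize(crop[:,:,::-1],None,fx=6,fy=6,interpolation=cv2.INTER_CUBIC)
big=cv2.convertScaleAbs(big,alpha=1.4)
cv2.imwrite("pics/crop1.png",big)
E
```

```text
rack [ 0.4893 -0.2172] [0.2755 0.0776] 64.88739776611328
[[0.3959999978542328, -0.32499998807907104], [0.4659999907016754, -0.3580000102519989], [0.5830000042915344, -0.10899999737739563], [0.5130000114440918, -0.07599999755620956]]
rack [0.5263 0.2041] [0.0775 0.2745] 22.938343048095703
[[0.43700000643730164, 0.3149999976158142], [0.5440000295639038, 0.06300000101327896], [0.6159999966621399, 0.09300000220537186], [0.5090000033378601, 0.34599998593330383]]
black 133.1128818061089 174.14940239043824 251.0 9.837138175964355
black 163.07 163.98 50.0 4.472236156463623
black 192.98492462311557 156.36683417085428 99.5 7.247698783874512
black 219.20467836257308 152.08187134502924 28.5 3.374844551086426
```

View pics/crop1.png

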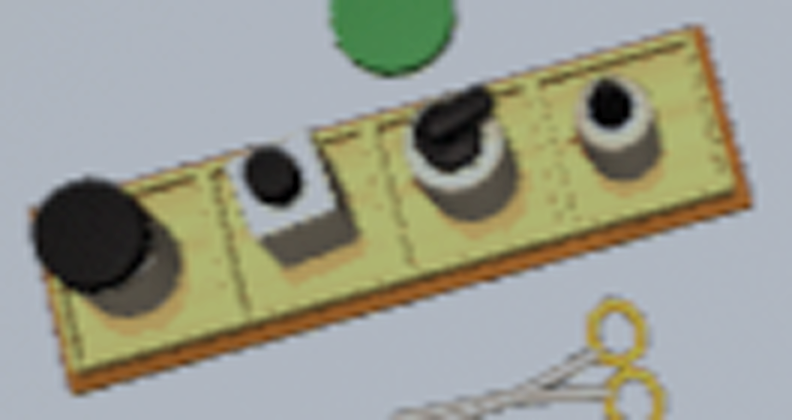

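The close crop confirms white and black parts only. The jar lid is at crop (92,232), the primer's square top is centred at (283,190), the foam shoulder is at (455,155) and the adhesive shoulder is at (613,112). All four differ from the orange and yellow look-alikes.

```bash
cat >> h.py <<'E'
def yawR(a): # closing axis (tool y) at world angle a, tool z down
    c,s=np.cos(a),np.sin(a);return np.array([[s,c,0],[-c,s,0],[0,0,-1.]])
FR=(np.array([.5263,.2041]),np.deg2rad(22.94)); ER=(np.array([.4893,-.2172]),-np.deg2rad(90-64.89))
def cell(r,y): return r[0]+y*np.array([-np.sin(r[1]),np.cos(r[1])])
def plan(wps):
    """wps: list of (x,y,z,closing angle); prints shift/turn per call in jog units, from the measured pose"""
    from plant import arm
    from scipy.spatial.transform import Rotation as Ro
    s=arm.state();p=np.array(s["ee_pos"]);R=np.array(s["eef_rot"])
    for x,y,z,a in wps:
        a=min([a,a+np.pi,a-np.pi],key=lambda b:abs(Ro.from_matrix(R.T@yawR(b)).magnitude()))
        d=R.T@(np.array([x,y,z])-p)/.15;w=Ro.from_matrix(R.T@yawR(a)).as_rotvec()/np.deg2rad(120)
        n=max(np.linalg.norm(d)*.15/.0417,np.linalg.norm(w)*120/7.16)
        print("to",np.round([x,y,z,a],4),"t",d.round(3),"a",w.round(3),"rows>=%.1f"%n,"calls>=%d"%np.ceil(abs(d).max()))
        p=np.array([x,y,z]);R=yawR(a)
E
python3 - <<'E'
from h import *
f=dict(np.load("pics/top0.npz"))
n=lambda u:(np.array(u)+.5)/6-.5+[118,135]
Rr=np.array([[np.cos(FR[1]),-np.sin(FR[1])],[np.sin(FR[1]),np.cos(FR[1])]])
for k,u,z in(("jar",(92,230),.069),("primer",(283,190),.063),("primercap",(270,172),.081),("foam",(455,152),.061),("adh",(613,113),.059)):
    p=ray(f,n(u),z)[0];print(k,p.round(4),"in rack",(Rr.T@(p-FR[0])).round(4))
q=ray(f,[n(u) for u in((228,180),(310,138),(335,205),(258,237))],.063)
e=np.roll(q,-1,0)-q;print("sq",np.linalg.norm(e,axis=1).round(4),np.rad2deg(np.arctan2(e[:,1],e[:,0])).round(1))
for y in(.099,.033,-.033,-.099):print(y,cell(FR,y).round(4),cell(ER,y).round(4))
E
```

```text
jar [0.4905 0.2983] in rack [0.0037 0.1007]
primer [0.5153 0.2325] in rack [0.0009 0.0304]
primercap [0.5173 0.2336] in rack [0.0032 0.0307]
foam [0.5379 0.1716] in rack [-0.002  -0.0345]
adh [0.5605 0.1153] in rack [-0.0031 -0.0951]
sq [0.0339 0.0278 0.0306 0.025 ] [ -54.6 -151.1  120.4   36.1]
0.099 [0.4877 0.2953] [ 0.5313 -0.1276]
0.033 [0.5134 0.2345] [ 0.5033 -0.1873]
-0.033 [0.5392 0.1737] [ 0.4753 -0.2471]
-0.099 [0.5649 0.1129] [ 0.4473 -0.3068]
```

Run:
```python
from h import *
a=FR[1]
plan([(.231,.634,.231,a),(.36,.52,.20,a),(.44,.40,.17,a),(.4905,.2983,.15,a),(.4905,.2983,.025,a)])
```

```text
Traceback (most recent call last):
  File "h.py", line 22, in plan
    a=min([a,a+np.pi,a-np.pi],key=lambda b:abs(Ro.from_matrix(R.T@yawR(b)).magnitude()))
  File "h.py", line 22, in <lambda>
    a=min([a,a+np.pi,a-np.pi],key=lambda b:abs(Ro.from_matrix(R.T@yawR(b)).magnitude()))
                                               ~~~~~~~~~~~~~~^^^^^^^^^^^^^
  File "scipy/spatial/transform/_rotation.pyx", line 1143, in scipy.spatial.transform._rotation.Rotation.from_matrix
ValueError: Non-positive determinant (left-handed or null coordinate frame) in rotation matrix 0: [[-6.81001632e-01 -7.32281889e-01  1.08141530e-04]
 [-7.32280749e-01  6.81000818e-01  1.67008077e-03]
 [ 1.29661437e-03 -1.05813777e-03  9.99998600e-01]].
```

```bash
sed -i 's/np.array(\[\[s,c,0\],\[-c,s,0\]/np.array([[-s,c,0],[c,s,0]/' h.py
python3 - <<'E'
from h import *
a=FR[1]
plan([(.231,.634,.231,a),(.36,.52,.20,a),(.44,.40,.17,a),(.4905,.2983,.15,a),(.4905,.2983,.025,a)])
E
```

```text
to [0.231  0.634  0.231  0.4004] t [-0.003  0.002 -0.004] a [-0.001  0.     0.392] rows>=6.6 calls>=1
to [0.36   0.52   0.2    0.4004] t [-1.035  0.496  0.207] a [0. 0. 0.] rows>=4.2 calls>=2
to [0.44   0.4    0.17   0.4004] t [-0.945  0.179  0.2  ] a [0. 0. 0.] rows>=3.5 calls>=1
to [0.4905 0.2983 0.15   0.4004] t [-0.756  0.046  0.133] a [0. 0. 0.] rows>=2.8 calls>=1
to [0.4905 0.2983 0.025  0.4004] t [0.    0.    0.833] a [0. 0. 0.] rows>=3.0 calls>=1
```

```bash
python3 -m jog '[{"az":0.39,"grip":-1},{"az":0.39,"grip":-1},{"az":0.39,"grip":-1},{"az":0.39,"grip":-1},{"az":0.39,"grip":-1},{"az":0.39,"grip":-1},{"az":0.39,"grip":-1},{"az":0.39,"grip":-1}]' 40
python3 -m jog '[{"tx":-1,"ty":0.48,"tz":0.2,"grip":-1},{"tx":-1,"ty":0.48,"tz":0.2,"grip":-1},{"tx":-1,"ty":0.48,"tz":0.2,"grip":-1},{"tx":-1,"ty":0.48,"tz":0.2,"grip":-1},{"tx":-1,"ty":0.48,"tz":0.2,"grip":-1},{"tx":-1,"ty":0.48,"tz":0.2,"grip":-1}]'
python3 -m jog '[{"tx":-0.95,"ty":0.18,"tz":0.2,"grip":-1},{"tx":-0.95,"ty":0.18,"tz":0.2,"grip":-1},{"tx":-0.95,"ty":0.18,"tz":0.2,"grip":-1},{"tx":-0.95,"ty":0.18,"tz":0.2,"grip":-1},{"tx":-0.95,"ty":0.18,"tz":0.2,"grip":-1}]'
python3 - <<'E'
from h import *
a=FR[1]
plan([(.4905,.2983,.15,a),(.4905,.2983,.025,a)])
E
```

```text
to [0.4905 0.2983 0.15   0.4004] t [-2.393 -1.509  0.539] a [-0.001  0.     0.392] rows>=10.4 calls>=3
to [0.4905 0.2983 0.025  0.4004] t [0.    0.    0.833] a [0. 0. 0.] rows>=3.0 calls>=1schema error: expected keys tx, ty, tz, ax, ay, az, grip
schema error: expected keys tx, ty, tz, ax, ay, az, grip
schema error: expected keys tx, ty, tz, ax, ay, az, grip
```

```bash
python3 -m jog '[{"tx":-1,"ty":-0.42,"tz":0.2,"ax":0,"ay":0,"az":0.39,"grip":-1},{"tx":-1,"ty":-0.42,"tz":0.2,"ax":0,"ay":0,"az":0.39,"grip":-1},{"tx":-1,"ty":-0.42,"tz":0.2,"ax":0,"ay":0,"az":0.39,"grip":-1},{"tx":-1,"ty":-0.42,"tz":0.2,"ax":0,"ay":0,"az":0.39,"grip":-1},{"tx":-1,"ty":-0.42,"tz":0.2,"ax":0,"ay":0,"az":0.39,"grip":-1},{"tx":-1,"ty":-0.42,"tz":0.2,"ax":0,"ay":0,"az":0.39,"grip":-1},{"tx":-1,"ty":-0.42,"tz":0.2,"ax":0,"ay":0,"az":0.39,"grip":-1},{"tx":-1,"ty":-0.42,"tz":0.2,"ax":0,"ay":0,"az":0.39,"grip":-1}]' 40
python3 -m jog '[{"tx":-0.95,"ty":0.18,"tz":0.2,"ax":0,"ay":0,"az":0,"grip":-1},{"tx":-0.95,"ty":0.18,"tz":0.2,"ax":0,"ay":0,"az":0,"grip":-1},{"tx":-0.95,"ty":0.18,"tz":0.2,"ax":0,"ay":0,"az":0,"grip":-1},{"tx":-0.95,"ty":0.18,"tz":0.2,"ax":0,"ay":0,"az":0,"grip":-1},{"tx":-0.95,"ty":0.18,"tz":0.2,"ax":0,"ay":0,"az":0,"grip":-1}]'
python3 - <<'E'
from h import *
a=FR[1]
plan([(.4905,.2983,.15,a),(.4905,.2983,.025,a)])
E
```

```text
clock: 0.77
ee_pos: [0.35, 0.5235, 0.2008]
eef_rot: [[-0.392, 0.92, -0.0], [0.92, 0.392, -0.001], [-0.001, -0.001, -1.0]]
contact_force: [-0.0, 0.4, 0.0]
gripper_width: 0.0857
grip_force: 0.0
clock: 1.18
ee_pos: [0.4348, 0.3965, 0.1702]
eef_rot: [[-0.388, 0.922, 0.0], [0.922, 0.388, -0.005], [-0.004, -0.001, -1.0]]
contact_force: [0.4, 0.4, -0.5]
gripper_width: 0.0853
grip_force: 0.0
to [0.4905 0.2983 0.15   0.4004] t [-0.747  0.088  0.138] a [-0.001  0.002 -0.001] rows>=2.8 calls>=1
to [0.4905 0.2983 0.025  0.4004] t [0.    0.    0.833] a [0. 0. 0.] rows>=3.0 calls>=1
```

```bash
python3 -m jog '[{"tx":-0.75,"ty":0.09,"tz":0.14,"ax":0,"ay":0,"az":0,"grip":-1},{"tx":-0.75,"ty":0.09,"tz":0.14,"ax":0,"ay":0,"az":0,"grip":-1},{"tx":-0.75,"ty":0.09,"tz":0.14,"ax":0,"ay":0,"az":0,"grip":-1},{"tx":-0.75,"ty":0.09,"tz":0.14,"ax":0,"ay":0,"az":0,"grip":-1},{"tx":-0.75,"ty":0.09,"tz":0.14,"ax":0,"ay":0,"az":0,"grip":-1},{"tx":-0.75,"ty":0.09,"tz":0.14,"ax":0,"ay":0,"az":0,"grip":-1}]'
python3 -m jog '[{"tx":0,"ty":0,"tz":0.2,"ax":0,"ay":0,"az":0,"grip":-1},{"tx":0,"ty":0,"tz":0.4,"ax":0,"ay":0,"az":0,"grip":-1},{"tx":0,"ty":0,"tz":0.6,"ax":0,"ay":0,"az":0,"grip":-1},{"tx":0,"ty":0,"tz":0.75,"ax":0,"ay":0,"az":0,"grip":-1},{"tx":0,"ty":0,"tz":0.83,"ax":0,"ay":0,"az":0,"grip":-1},{"tx":0,"ty":0,"tz":0.83,"ax":0,"ay":0,"az":0,"grip":-1},{"tx":0,"ty":0,"tz":0.83,"ax":0,"ay":0,"az":0,"grip":-1}]'
python3 -m jog '[{"tx":0,"ty":0,"tz":0,"ax":0,"ay":0,"az":0,"grip":0},{"tx":0,"ty":0,"tz":0,"ax":0,"ay":0,"az":0,"grip":0},{"tx":0,"ty":0,"tz":0,"ax":0,"ay":0,"az":0,"grip":0.2},{"tx":0,"ty":0,"tz":0,"ax":0,"ay":0,"az":0,"grip":1},{"tx":0,"ty":0,"tz":0,"ax":0,"ay":0,"az":0,"grip":1},{"tx":0,"ty":0,"tz":0,"ax":0,"ay":0,"az":0,"grip":1},{"tx":0,"ty":0,"tz":0,"ax":0,"ay":0,"az":0,"grip":1},{"tx":0,"ty":0,"tz":0,"ax":0,"ay":0,"az":0,"grip":1}]' 40
python3 - <<'E'
from h import *
a=FR[1];b=ER[1];c=cell(ER,-.099)
plan([(.4905,.2983,.15,a),(.50,.15,.15,a),(.48,.02,.15,b),(.465,-.12,.15,b),(.455,-.22,.15,b),(*c,.15,b),(*c,.026,b)])
E
```

```text
clock: 1.68
ee_pos: [0.4874, 0.3066, 0.1503]
eef_rot: [[-0.396, 0.918, -0.0], [0.918, 0.396, 0.001], [0.001, -0.0, -1.0]]
contact_force: [0.2, -0.5, -0.2]
gripper_width: 0.0855
grip_force: 0.0
clock: 2.27
ee_pos: [0.4875, 0.3067, 0.026]
eef_rot: [[-0.396, 0.918, -0.0], [0.918, 0.396, 0.0], [0.0, -0.0, -1.0]]
contact_force: [-0.2, -0.3, 0.1]
gripper_width: 0.0853
grip_force: 0.0
clock: 2.93
ee_pos: [0.4884, 0.306, 0.0271]
eef_rot: [[-0.394, 0.919, 0.001], [0.919, 0.394, 0.001], [0.001, 0.002, -1.0]]
contact_force: [-1.1, -0.5, 6.3]
gripper_width: 0.0411
grip_force: 39.8
to [0.4905 0.2983 0.15   0.4004] t [-0.052 -0.006 -0.819] a [ 0.001 -0.     0.002] rows>=3.0 calls>=1
to [0.5    0.15   0.15   0.4004] t [-0.935 -0.327  0.   ] a [0. 0. 0.] rows>=3.6 calls>=1
to [ 0.48    0.02    0.15   -0.4383] t [-0.746 -0.461  0.   ] a [0.  0.  0.4] rows>=6.7 calls>=1
to [ 0.465  -0.12    0.15   -0.4383] t [-0.888  0.306  0.   ] a [0. 0. 0.] rows>=3.4 calls>=1
to [ 0.455  -0.22    0.15   -0.4383] t [-0.632  0.223  0.   ] a [0. 0. 0.] rows>=2.4 calls>=1
to [ 0.4473 -0.3068  0.15   -0.4383] t [-0.546  0.199  0.   ] a [0. 0. 0.] rows>=2.1 calls>=1
to [ 0.4473 -0.3068  0.026  -0.4383] t [0.    0.    0.827] a [0. 0. 0.] rows>=3.0 calls>=1
```

```bash
python3 -m jog '[{"tx":0,"ty":0,"tz":0,"ax":0,"ay":0,"az":0,"grip":-0.4},{"tx":0,"ty":0,"tz":0,"ax":0,"ay":0,"az":0,"grip":-0.4},{"tx":0,"ty":0,"tz":0,"ax":0,"ay":0,"az":0,"grip":-0.4},{"tx":-0.055,"ty":0,"tz":0,"ax":0,"ay":0,"az":0,"grip":-0.4},{"tx":-0.055,"ty":0,"tz":0,"ax":0,"ay":0,"az":0,"grip":-0.4},{"tx":-0.055,"ty":0,"tz":0,"ax":0,"ay":0,"az":0,"grip":0.2},{"tx":-0.055,"ty":0,"tz":0,"ax":0,"ay":0,"az":0,"grip":1},{"tx":-0.055,"ty":0,"tz":0,"ax":0,"ay":0,"az":0,"grip":1},{"tx":-0.055,"ty":0,"tz":0,"ax":0,"ay":0,"az":0,"grip":1},{"tx":-0.055,"ty":0,"tz":0,"ax":0,"ay":0,"az":0,"grip":1},{"tx":-0.055,"ty":0,"tz":0,"ax":0,"ay":0,"az":0,"grip":1}]' 40
python3 -m jog '[{"tx":0,"ty":0,"tz":-0.2,"ax":0,"ay":0,"az":0,"grip":1},{"tx":0,"ty":0,"tz":-0.4,"ax":0,"ay":0,"az":0,"grip":1},{"tx":0,"ty":0,"tz":-0.6,"ax":0,"ay":0,"az":0,"grip":1},{"tx":0,"ty":0,"tz":-0.82,"ax":0,"ay":0,"az":0,"grip":1},{"tx":0,"ty":0,"tz":-0.82,"ax":0,"ay":0,"az":0,"grip":1},{"tx":0,"ty":0,"tz":-0.82,"ax":0,"ay":0,"az":0,"grip":1}]'
python3 - <<'E'
from h import *
a=FR[1];b=ER[1];c=cell(ER,-.099)
plan([(.50,.155,.15,a),(.48,.02,.15,b),(.465,-.12,.15,b),(.455,-.22,.15,b),(*c,.15,b),(*c,.026,b)])
E
```

```text
clock: 3.85
ee_pos: [0.4913, 0.2976, 0.0259]
eef_rot: [[-0.394, 0.919, 0.0], [0.919, 0.394, -0.0], [-0.0, 0.0, -1.0]]
contact_force: [0.6, -3.2, 3.1]
gripper_width: 0.041
grip_force: 40.6
clock: 4.35
ee_pos: [0.4918, 0.2992, 0.1504]
eef_rot: [[-0.395, 0.919, 0.003], [0.919, 0.395, 0.003], [0.002, 0.004, -1.0]]
contact_force: [0.1, 0.5, -1.5]
gripper_width: 0.0413
grip_force: 41.0
to [0.5    0.155  0.15   0.4004] t [-0.905 -0.329  0.   ] a [ 0.002 -0.001  0.003] rows>=3.5 calls>=1
to [ 0.48    0.02    0.15   -0.4383] t [-0.777 -0.474  0.   ] a [0.  0.  0.4] rows>=6.7 calls>=1
to [ 0.465  -0.12    0.15   -0.4383] t [-0.888  0.306  0.   ] a [0. 0. 0.] rows>=3.4 calls>=1
to [ 0.455  -0.22    0.15   -0.4383] t [-0.632  0.223  0.   ] a [0. 0. 0.] rows>=2.4 calls>=1
to [ 0.4473 -0.3068  0.15   -0.4383] t [-0.546  0.199  0.   ] a [0. 0. 0.] rows>=2.1 calls>=1
to [ 0.4473 -0.3068  0.026  -0.4383] t [0.    0.    0.827] a [0. 0. 0.] rows>=3.0 calls>=1
```

```bash
python3 -m jog '[{"tx":-0.22,"ty":-0.08,"tz":0,"ax":0,"ay":0,"az":0,"grip":1},{"tx":-0.45,"ty":-0.16,"tz":0,"ax":0,"ay":0,"az":0,"grip":1},{"tx":-0.68,"ty":-0.25,"tz":0,"ax":0,"ay":0,"az":0,"grip":1},{"tx":-0.91,"ty":-0.33,"tz":0,"ax":0,"ay":0,"az":0,"grip":1}]'
python3 -m jog '[{"tx":-0.13,"ty":-0.08,"tz":0,"ax":0,"ay":0,"az":0.05,"grip":1},{"tx":-0.26,"ty":-0.16,"tz":0,"ax":0,"ay":0,"az":0.1,"grip":1},{"tx":-0.39,"ty":-0.24,"tz":0,"ax":0,"ay":0,"az":0.16,"grip":1},{"tx":-0.52,"ty":-0.32,"tz":0,"ax":0,"ay":0,"az":0.22,"grip":1},{"tx":-0.65,"ty":-0.4,"tz":0,"ax":0,"ay":0,"az":0.28,"grip":1},{"tx":-0.78,"ty":-0.47,"tz":0,"ax":0,"ay":0,"az":0.34,"grip":1},{"tx":-0.78,"ty":-0.47,"tz":0,"ax":0,"ay":0,"az":0.4,"grip":1},{"tx":-0.78,"ty":-0.47,"tz":0,"ax":0,"ay":0,"az":0.4,"grip":1}]'
python3 -m jog '[{"tx":-0.22,"ty":0.08,"tz":0,"ax":0,"ay":0,"az":0,"grip":1},{"tx":-0.45,"ty":0.16,"tz":0,"ax":0,"ay":0,"az":0,"grip":1},{"tx":-0.67,"ty":0.23,"tz":0,"ax":0,"ay":0,"az":0,"grip":1},{"tx":-0.89,"ty":0.31,"tz":0,"ax":0,"ay":0,"az":0,"grip":1}]'
python3 -m jog '[{"tx":-0.22,"ty":0.08,"tz":0,"ax":0,"ay":0,"az":0,"grip":1},{"tx":-0.45,"ty":0.16,"tz":0,"ax":0,"ay":0,"az":0,"grip":1},{"tx":-0.63,"ty":0.22,"tz":0,"ax":0,"ay":0,"az":0,"grip":1},{"tx":-0.63,"ty":0.22,"tz":0,"ax":0,"ay":0,"az":0,"grip":1},{"tx":-0.63,"ty":0.22,"tz":0,"ax":0,"ay":0,"az":0,"grip":1},{"tx":-0.63,"ty":0.22,"tz":0,"ax":0,"ay":0,"az":0,"grip":1}]'
python3 - <<'E'
from h import *
b=ER[1];c=cell(ER,-.099)
plan([(*c,.15,b),(*c,.027,b)])
E
```

```text
clock: 4.68
ee_pos: [0.4977, 0.1515, 0.147]
eef_rot: [[-0.395, 0.918, -0.003], [0.918, 0.395, -0.001], [0.0, -0.003, -1.0]]
contact_force: [0.9, -1.6, -1.4]
gripper_width: 0.0412
grip_force: 41.0
clock: 5.35
ee_pos: [0.4794, 0.0164, 0.1474]
eef_rot: [[0.425, 0.905, -0.003], [0.905, -0.425, -0.001], [-0.002, -0.002, -1.0]]
contact_force: [0.3, 0.2, -1.3]
gripper_width: 0.0411
grip_force: 41.0
clock: 5.68
ee_pos: [0.4662, -0.123, 0.1477]
eef_rot: [[0.413, 0.911, -0.002], [0.911, -0.413, 0.0], [-0.0, -0.002, -1.0]]
contact_force: [0.7, 0.0, -1.0]
gripper_width: 0.041
grip_force: 41.0
clock: 6.18
ee_pos: [0.4573, -0.2212, 0.1478]
eef_rot: [[0.416, 0.909, -0.002], [0.909, -0.416, 0.001], [0.0, -0.002, -1.0]]
contact_force: [0.0, 0.2, -0.8]
gripper_width: 0.0411
grip_force: 41.0
to [ 0.4473 -0.3068  0.15   -0.4383] t [-0.547  0.177 -0.015] a [-0.001 -0.     0.004] rows>=2.1 calls>=1
to [ 0.4473 -0.3068  0.027  -0.4383] t [0.   0.   0.82] a [0. 0. 0.] rows>=2.9 calls>=1
```

```bash
python3 -m jog '[{"tx":-0.2,"ty":0.06,"tz":0,"ax":0,"ay":0,"az":0,"grip":1},{"tx":-0.4,"ty":0.12,"tz":0,"ax":0,"ay":0,"az":0,"grip":1},{"tx":-0.55,"ty":0.18,"tz":0,"ax":0,"ay":0,"az":0,"grip":1},{"tx":-0.55,"ty":0.18,"tz":0,"ax":0,"ay":0,"az":0,"grip":1},{"tx":-0.55,"ty":0.18,"tz":0,"ax":0,"ay":0,"az":0,"grip":1},{"tx":-0.55,"ty":0.18,"tz":0,"ax":0,"ay":0,"az":0,"grip":1}]'
python3 -m jog '[{"tx":0,"ty":0,"tz":0.2,"ax":0,"ay":0,"az":0,"grip":1},{"tx":0,"ty":0,"tz":0.4,"ax":0,"ay":0,"az":0,"grip":1},{"tx":0,"ty":0,"tz":0.55,"ax":0,"ay":0,"az":0,"grip":1},{"tx":0,"ty":0,"tz":0.68,"ax":0,"ay":0,"az":0,"grip":1},{"tx":0,"ty":0,"tz":0.75,"ax":0,"ay":0,"az":0,"grip":1},{"tx":0,"ty":0,"tz":0.8,"ax":0,"ay":0,"az":0,"grip":1},{"tx":0,"ty":0,"tz":0.8,"ax":0,"ay":0,"az":0,"grip":1},{"tx":0,"ty":0,"tz":0.8,"ax":0,"ay":0,"az":0,"grip":1}]'
python3 - <<'E'
from h import *
b=ER[1];c=cell(ER,-.099)
plan([(*c,.027,b)])
E
```

```text
clock: 6.68
ee_pos: [0.4479, -0.3067, 0.1481]
eef_rot: [[0.416, 0.909, -0.001], [0.909, -0.416, 0.002], [0.001, -0.001, -1.0]]
contact_force: [0.1, -0.3, -1.0]
gripper_width: 0.0411
grip_force: 41.0
clock: 7.35
ee_pos: [0.4478, -0.3085, 0.0292]
eef_rot: [[0.418, 0.908, 0.0], [0.908, -0.418, 0.0], [0.0, 0.0, -1.0]]
contact_force: [-0.8, 0.4, -1.9]
gripper_width: 0.0409
grip_force: 41.0
to [ 0.4473 -0.3068  0.027  -0.4383] t [ 0.009 -0.008  0.015] a [ 0.    -0.     0.003] rows>=0.1 calls>=1
```

```bash
python3 -m jog '[{"tx":0,"ty":0,"tz":0.015,"ax":0,"ay":0,"az":0,"grip":1},{"tx":0,"ty":0,"tz":0.015,"ax":0,"ay":0,"az":0,"grip":1},{"tx":0,"ty":0,"tz":0.015,"ax":0,"ay":0,"az":0,"grip":-0.2},{"tx":0,"ty":0,"tz":0.015,"ax":0,"ay":0,"az":0,"grip":-0.6},{"tx":0,"ty":0,"tz":0.015,"ax":0,"ay":0,"az":0,"grip":-1},{"tx":0,"ty":0,"tz":0.015,"ax":0,"ay":0,"az":0,"grip":-1},{"tx":0,"ty":0,"tz":0.015,"ax":0,"ay":0,"az":0,"grip":-1},{"tx":0,"ty":0,"tz":-0.2,"ax":0,"ay":0,"az":0,"grip":-1},{"tx":0,"ty":0,"tz":-0.5,"ax":0,"ay":0,"az":0,"grip":-1},{"tx":0,"ty":0,"tz":-0.8,"ax":0,"ay":0,"az":0,"grip":-1},{"tx":0,"ty":0,"tz":-0.8,"ax":0,"ay":0,"az":0,"grip":-1}]'
python3 -m jog '[{"tx":0.8,"ty":-0.28,"tz":0,"ax":0,"ay":0,"az":0,"grip":-1},{"tx":0.8,"ty":-0.28,"tz":0,"ax":0,"ay":0,"az":0,"grip":-1},{"tx":0.8,"ty":-0.28,"tz":0,"ax":0,"ay":0,"az":0,"grip":-1},{"tx":0.8,"ty":-0.28,"tz":0,"ax":0,"ay":0,"az":0,"grip":-1}]'
python3 -m jog '[{"tx":0.8,"ty":-0.28,"tz":0,"ax":0,"ay":0,"az":0,"grip":-1},{"tx":0.8,"ty":-0.28,"tz":0,"ax":0,"ay":0,"az":0,"grip":-1},{"tx":0.8,"ty":-0.28,"tz":0,"ax":0,"ay":0,"az":0,"grip":-1},{"tx":0.8,"ty":-0.28,"tz":0,"ax":0,"ay":0,"az":0,"grip":-1}]'
python3 -m jog '[{"tx":0.8,"ty":-0.28,"tz":0,"ax":0,"ay":0,"az":0,"grip":-1},{"tx":0.8,"ty":-0.28,"tz":0,"ax":0,"ay":0,"az":0,"grip":-1},{"tx":0.8,"ty":-0.28,"tz":0,"ax":0,"ay":0,"az":0,"grip":-1},{"tx":0.8,"ty":-0.28,"tz":0,"ax":0,"ay":0,"az":0,"grip":-1},{"tx":0.8,"ty":-0.28,"tz":0,"ax":0,"ay":0,"az":0,"grip":-1},{"tx":0.8,"ty":-0.28,"tz":0,"ax":0,"ay":0,"az":0,"grip":-1}]'
python3 - <<'E'
from h import *
from plant import cams
plan([(.516,.2328,.15,np.deg2rad(32))])
f=cams.grab_frame("scene");im=f["pixels"]
cv2.imwrite("pics/s2.png",cv2.resize(im[100:300,100:400,::-1],None,fx=2.6,fy=2.6))
E
```

```text
clock: 8.27
ee_pos: [0.4498, -0.3115, 0.1548]
eef_rot: [[0.42, 0.907, 0.008], [0.907, -0.42, -0.004], [-0.0, 0.009, -1.0]]
contact_force: [1.2, -0.6, -0.0]
gripper_width: 0.085
grip_force: 0.0
clock: 8.6
ee_pos: [0.4605, -0.1738, 0.1482]
eef_rot: [[0.41, 0.912, -0.001], [0.912, -0.41, 0.005], [0.004, -0.003, -1.0]]
contact_force: [-0.0, 0.3, -0.2]
gripper_width: 0.0851
grip_force: 0.0
clock: 8.93
ee_pos: [0.4725, -0.0476, 0.1485]
eef_rot: [[0.409, 0.912, -0.0], [0.912, -0.409, 0.003], [0.003, -0.002, -1.0]]
contact_force: [0.2, 0.0, -0.1]
gripper_width: 0.0852
grip_force: 0.0
clock: 9.43
ee_pos: [0.4837, 0.0701, 0.1487]
eef_rot: [[0.419, 0.908, -0.0], [0.908, -0.419, -0.001], [-0.001, -0.0, -1.0]]
contact_force: [0.6, -0.8, -0.4]
gripper_width: 0.085
grip_force: 0.0
to [0.516  0.2328 0.15   0.5585] t [ 1.075 -0.259 -0.009] a [-0.     0.    -0.473] rows>=7.9 calls>=2
```

View pics/s2.png

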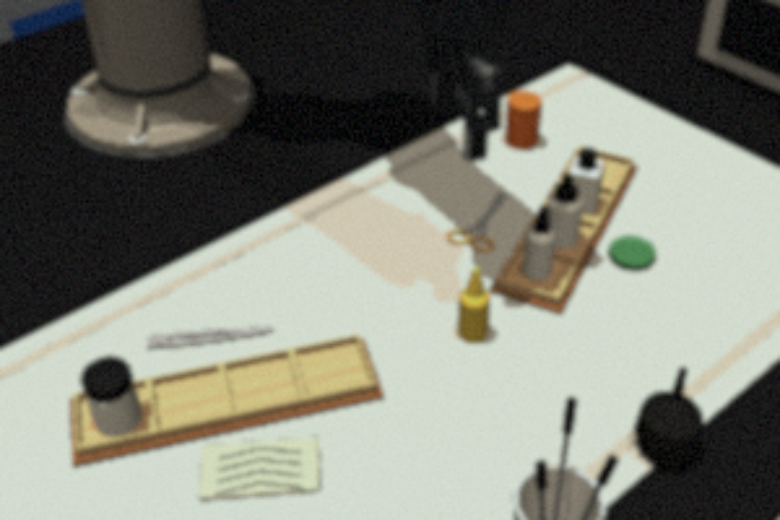

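The jar (crop pixel 112,400) stands upright in the end cell, and the other three are undisturbed at (540,250), (565,210) and (587,185). Next is the primer.

```bash
python3 -m jog '[{"tx":1,"ty":-0.24,"tz":0,"ax":0,"ay":0,"az":-0.47,"grip":-1},{"tx":1,"ty":-0.24,"tz":0,"ax":0,"ay":0,"az":-0.47,"grip":-1},{"tx":1,"ty":-0.24,"tz":0,"ax":0,"ay":0,"az":-0.47,"grip":-1},{"tx":1,"ty":-0.24,"tz":0,"ax":0,"ay":0,"az":-0.47,"grip":-1},{"tx":1,"ty":-0.24,"tz":0,"ax":0,"ay":0,"az":-0.47,"grip":-1},{"tx":1,"ty":-0.24,"tz":0,"ax":0,"ay":0,"az":-0.47,"grip":-1},{"tx":1,"ty":-0.24,"tz":0,"ax":0,"ay":0,"az":-0.47,"grip":-1},{"tx":1,"ty":-0.24,"tz":0,"ax":0,"ay":0,"az":-0.47,"grip":-1},{"tx":1,"ty":-0.24,"tz":0,"ax":0,"ay":0,"az":-0.47,"grip":-1},{"tx":1,"ty":-0.24,"tz":0,"ax":0,"ay":0,"az":-0.47,"grip":-1},{"tx":1,"ty":-0.24,"tz":0,"ax":0,"ay":0,"az":-0.47,"grip":-1}]'
python3 - <<'E'
from h import *
plan([(.516,.2328,.15,np.deg2rad(32)),(.516,.2328,.025,np.deg2rad(32))])
E
```

```text
clock: 10.4
ee_pos: [0.5144, 0.2206, 0.1488]
eef_rot: [[-0.52, 0.854, -0.0], [0.854, 0.52, -0.0], [-0.0, -0.0, -1.0]]
contact_force: [0.1, 0.2, 0.8]
gripper_width: 0.0854
grip_force: 0.0
to [0.516  0.2328 0.15   0.5585] t [ 0.064  0.051 -0.008] a [-0.     0.    -0.006] rows>=0.3 calls>=1
to [0.516  0.2328 0.025  0.5585] t [0.    0.    0.833] a [0. 0. 0.] rows>=3.0 calls>=1
```

```bash
python3 -m jog '[{"tx":0.065,"ty":0.05,"tz":0,"ax":0,"ay":0,"az":0,"grip":-1},{"tx":0.065,"ty":0.05,"tz":0,"ax":0,"ay":0,"az":0,"grip":-1},{"tx":0.065,"ty":0.05,"tz":0,"ax":0,"ay":0,"az":0,"grip":-1},{"tx":0.065,"ty":0.05,"tz":0.2,"ax":0,"ay":0,"az":0,"grip":-1},{"tx":0.065,"ty":0.05,"tz":0.4,"ax":0,"ay":0,"az":0,"grip":-1},{"tx":0.065,"ty":0.05,"tz":0.6,"ax":0,"ay":0,"az":0,"grip":-1},{"tx":0.065,"ty":0.05,"tz":0.75,"ax":0,"ay":0,"az":0,"grip":-1},{"tx":0.065,"ty":0.05,"tz":0.825,"ax":0,"ay":0,"az":0,"grip":-1},{"tx":0.065,"ty":0.05,"tz":0.825,"ax":0,"ay":0,"az":0,"grip":-1},{"tx":0.065,"ty":0.05,"tz":0.825,"ax":0,"ay":0,"az":0,"grip":-1}]'
python3 -m jog '[{"tx":0,"ty":0,"tz":0,"ax":0,"ay":0,"az":0,"grip":0},{"tx":0,"ty":0,"tz":0,"ax":0,"ay":0,"az":0,"grip":0.2},{"tx":0,"ty":0,"tz":0,"ax":0,"ay":0,"az":0,"grip":0.4},{"tx":0,"ty":0,"tz":0,"ax":0,"ay":0,"az":0,"grip":1},{"tx":0,"ty":0,"tz":0,"ax":0,"ay":0,"az":0,"grip":1},{"tx":0,"ty":0,"tz":0,"ax":0,"ay":0,"az":0,"grip":1},{"tx":0,"ty":0,"tz":0,"ax":0,"ay":0,"az":0,"grip":1},{"tx":0,"ty":0,"tz":0,"ax":0,"ay":0,"az":0,"grip":1}]'
python3 -m jog '[{"tx":0,"ty":0,"tz":-0.2,"ax":0,"ay":0,"az":0,"grip":1},{"tx":0,"ty":0,"tz":-0.4,"ax":0,"ay":0,"az":0,"grip":1},{"tx":0,"ty":0,"tz":-0.6,"ax":0,"ay":0,"az":0,"grip":1},{"tx":0,"ty":0,"tz":-0.85,"ax":0,"ay":0,"az":0,"grip":1},{"tx":0,"ty":0,"tz":-0.85,"ax":0,"ay":0,"az":0,"grip":1},{"tx":0,"ty":0,"tz":-0.85,"ax":0,"ay":0,"az":0,"grip":1}]'
python3 - <<'E'
from h import *
a=np.deg2rad(32);b=ER[1];c=cell(ER,-.033)
plan([(.495,.10,.15,a),(.48,-.02,.15,b),(.477,-.14,.15,b),(*c,.15,b),(*c,.026,b)])
E
```

```text
clock: 11.23
ee_pos: [0.5155, 0.2343, 0.0252]
eef_rot: [[-0.524, 0.852, -0.0], [0.852, 0.524, -0.0], [-0.0, -0.0, -1.0]]
contact_force: [-0.2, -0.4, 0.4]
gripper_width: 0.0851
grip_force: 0.0
clock: 11.9
ee_pos: [0.5159, 0.2346, 0.0261]
eef_rot: [[-0.524, 0.852, 0.001], [0.852, 0.524, 0.001], [0.0, 0.002, -1.0]]
contact_force: [-0.5, 0.3, 6.0]
gripper_width: 0.0345
grip_force: 38.8
clock: 12.4
ee_pos: [0.5167, 0.235, 0.1551]
eef_rot: [[-0.524, 0.852, 0.004], [0.852, 0.524, 0.003], [0.0, 0.005, -1.0]]
contact_force: [-0.7, 0.1, -1.3]
gripper_width: 0.0338
grip_force: 39.6
to [0.495  0.1    0.15   0.5585] t [-0.691 -0.595  0.03 ] a [ 0.003 -0.    -0.003] rows>=3.3 calls>=1
to [ 0.48   -0.02    0.15   -0.4383] t [-0.625 -0.509  0.   ] a [0.    0.    0.476] rows>=8.0 calls>=1
to [ 0.477  -0.14    0.15   -0.4383] t [-0.733  0.321  0.   ] a [0. 0. 0.] rows>=2.9 calls>=1
to [ 0.4753 -0.2471  0.15   -0.4383] t [-0.651  0.293  0.   ] a [0. 0. 0.] rows>=2.6 calls>=1
to [ 0.4753 -0.2471  0.026  -0.4383] t [0.    0.    0.827] a [0. 0. 0.] rows>=3.0 calls>=1
```

```bash
python3 -m jog '[{"tx":-0.17,"ty":-0.15,"tz":0,"ax":0,"ay":0,"az":0,"grip":1},{"tx":-0.34,"ty":-0.3,"tz":0,"ax":0,"ay":0,"az":0,"grip":1},{"tx":-0.52,"ty":-0.45,"tz":0.02,"ax":0,"ay":0,"az":0,"grip":1},{"tx":-0.69,"ty":-0.59,"tz":0.03,"ax":0,"ay":0,"az":0,"grip":1}]'
python3 -m jog '[{"tx":-0.1,"ty":-0.08,"tz":0,"ax":0,"ay":0,"az":0.05,"grip":1},{"tx":-0.2,"ty":-0.16,"tz":0,"ax":0,"ay":0,"az":0.11,"grip":1},{"tx":-0.3,"ty":-0.24,"tz":0,"ax":0,"ay":0,"az":0.17,"grip":1},{"tx":-0.4,"ty":-0.32,"tz":0,"ax":0,"ay":0,"az":0.23,"grip":1},{"tx":-0.5,"ty":-0.4,"tz":0,"ax":0,"ay":0,"az":0.29,"grip":1},{"tx":-0.62,"ty":-0.51,"tz":0,"ax":0,"ay":0,"az":0.35,"grip":1},{"tx":-0.62,"ty":-0.51,"tz":0,"ax":0,"ay":0,"az":0.41,"grip":1},{"tx":-0.62,"ty":-0.51,"tz":0,"ax":0,"ay":0,"az":0.475,"grip":1},{"tx":-0.62,"ty":-0.51,"tz":0,"ax":0,"ay":0,"az":0.475,"grip":1},{"tx":-0.62,"ty":-0.51,"tz":0,"ax":0,"ay":0,"az":0.475,"grip":1}]'
python3 -m jog '[{"tx":-0.2,"ty":0.08,"tz":0,"ax":0,"ay":0,"az":0,"grip":1},{"tx":-0.4,"ty":0.16,"tz":0,"ax":0,"ay":0,"az":0,"grip":1},{"tx":-0.6,"ty":0.24,"tz":0,"ax":0,"ay":0,"az":0,"grip":1},{"tx":-0.73,"ty":0.32,"tz":0,"ax":0,"ay":0,"az":0,"grip":1},{"tx":-0.73,"ty":0.32,"tz":0,"ax":0,"ay":0,"az":0,"grip":1},{"tx":-0.73,"ty":0.32,"tz":0,"ax":0,"ay":0,"az":0,"grip":1},{"tx":-0.73,"ty":0.32,"tz":0,"ax":0,"ay":0,"az":0,"grip":1}]'
python3 - <<'E'
from h import *
b=ER[1];c=cell(ER,-.033)
plan([(*c,.15,b),(*c,.027,b)])
E
```

```text
clock: 12.73
ee_pos: [0.4924, 0.0979, 0.1466]
eef_rot: [[-0.525, 0.851, -0.002], [0.851, 0.525, -0.001], [0.0, -0.003, -1.0]]
contact_force: [0.2, -0.4, -0.8]
gripper_width: 0.0338
grip_force: 39.5
clock: 13.57
ee_pos: [0.477, -0.0195, 0.1472]
eef_rot: [[0.426, 0.905, -0.002], [0.905, -0.426, -0.001], [-0.001, -0.001, -1.0]]
contact_force: [-0.5, -1.0, 0.3]
gripper_width: 0.0339
grip_force: 39.5
clock: 14.15
ee_pos: [0.474, -0.1381, 0.1476]
eef_rot: [[0.426, 0.905, -0.001], [0.905, -0.426, 0.001], [0.0, -0.001, -1.0]]
contact_force: [-0.6, 0.3, -0.6]
gripper_width: 0.0341
grip_force: 39.5
to [ 0.4753 -0.2471  0.15   -0.4383] t [-0.654  0.318 -0.017] a [-0.001 -0.    -0.001] rows>=2.6 calls>=1
to [ 0.4753 -0.2471  0.027  -0.4383] t [0.   0.   0.82] a [0. 0. 0.] rows>=2.9 calls>=1
```

```bash
python3 -m jog '[{"tx":-0.2,"ty":0.1,"tz":0,"ax":0,"ay":0,"az":0,"grip":1},{"tx":-0.4,"ty":0.2,"tz":0,"ax":0,"ay":0,"az":0,"grip":1},{"tx":-0.65,"ty":0.31,"tz":0,"ax":0,"ay":0,"az":0,"grip":1},{"tx":-0.65,"ty":0.31,"tz":0,"ax":0,"ay":0,"az":0,"grip":1},{"tx":-0.65,"ty":0.31,"tz":0,"ax":0,"ay":0,"az":0,"grip":1},{"tx":-0.65,"ty":0.31,"tz":0,"ax":0,"ay":0,"az":0,"grip":1}]'
python3 -m jog '[{"tx":0,"ty":0,"tz":0.2,"ax":0,"ay":0,"az":0,"grip":1},{"tx":0,"ty":0,"tz":0.4,"ax":0,"ay":0,"az":0,"grip":1},{"tx":0,"ty":0,"tz":0.55,"ax":0,"ay":0,"az":0,"grip":1},{"tx":0,"ty":0,"tz":0.68,"ax":0,"ay":0,"az":0,"grip":1},{"tx":0,"ty":0,"tz":0.75,"ax":0,"ay":0,"az":0,"grip":1},{"tx":0,"ty":0,"tz":0.81,"ax":0,"ay":0,"az":0,"grip":1},{"tx":0,"ty":0,"tz":0.81,"ax":0,"ay":0,"az":0,"grip":1},{"tx":0,"ty":0,"tz":0.81,"ax":0,"ay":0,"az":0,"grip":1}]'
python3 - <<'E'
from h import *
b=ER[1];c=cell(ER,-.033)
plan([(*c,.0265,b)])
E
```

```text
clock: 14.65
ee_pos: [0.4746, -0.2455, 0.1476]
eef_rot: [[0.427, 0.904, -0.001], [0.904, -0.427, 0.001], [0.001, -0.001, -1.0]]
contact_force: [0.4, 0.1, -1.3]
gripper_width: 0.0343
grip_force: 39.5
clock: 15.32
ee_pos: [0.4751, -0.2462, 0.0268]
eef_rot: [[0.427, 0.904, 0.001], [0.904, -0.427, 0.0], [0.001, 0.0, -1.0]]
contact_force: [-0.0, 0.6, -0.4]
gripper_width: 0.0337
grip_force: 40.2
to [ 0.4753 -0.2471  0.0265 -0.4383] t [-0.004  0.004  0.002] a [ 0.    -0.    -0.001] rows>=0.0 calls>=1
```

```bash
python3 -m jog '[{"tx":0,"ty":0,"tz":0,"ax":0,"ay":0,"az":0,"grip":0},{"tx":0,"ty":0,"tz":0,"ax":0,"ay":0,"az":0,"grip":-0.5},{"tx":0,"ty":0,"tz":0,"ax":0,"ay":0,"az":0,"grip":-1},{"tx":0,"ty":0,"tz":0,"ax":0,"ay":0,"az":0,"grip":-1},{"tx":0,"ty":0,"tz":0,"ax":0,"ay":0,"az":0,"grip":-1},{"tx":0,"ty":0,"tz":-0.2,"ax":0,"ay":0,"az":0,"grip":-1},{"tx":0,"ty":0,"tz":-0.5,"ax":0,"ay":0,"az":0,"grip":-1},{"tx":0,"ty":0,"tz":-0.8,"ax":0,"ay":0,"az":0,"grip":-1},{"tx":0,"ty":0,"tz":-0.8,"ax":0,"ay":0,"az":0,"grip":-1},{"tx":0,"ty":0,"tz":-0.8,"ax":0,"ay":0,"az":0,"grip":-1}]'
python3 -m jog '[{"tx":0.9,"ty":-0.27,"tz":0,"ax":0,"ay":0,"az":0,"grip":-1},{"tx":0.9,"ty":-0.27,"tz":0,"ax":0,"ay":0,"az":0,"grip":-1},{"tx":0.9,"ty":-0.27,"tz":0,"ax":0,"ay":0,"az":0,"grip":-1},{"tx":0.9,"ty":-0.27,"tz":0,"ax":0,"ay":0,"az":0,"grip":-1},{"tx":0.9,"ty":-0.27,"tz":0,"ax":0,"ay":0,"az":0,"grip":-1}]'
python3 -m jog '[{"tx":0.9,"ty":-0.27,"tz":0,"ax":0,"ay":0,"az":0,"grip":-1},{"tx":0.9,"ty":-0.27,"tz":0,"ax":0,"ay":0,"az":0,"grip":-1},{"tx":0.9,"ty":-0.27,"tz":0,"ax":0,"ay":0,"az":0,"grip":-1},{"tx":0.9,"ty":-0.27,"tz":0,"ax":0,"ay":0,"az":0,"grip":-1},{"tx":0.9,"ty":-0.27,"tz":0,"ax":0,"ay":0,"az":0,"grip":-1}]'
python3 -m jog '[{"tx":0.9,"ty":-0.27,"tz":0,"ax":0,"ay":0,"az":-0.4,"grip":-1},{"tx":0.9,"ty":-0.27,"tz":0,"ax":0,"ay":0,"az":-0.4,"grip":-1},{"tx":0.9,"ty":-0.27,"tz":0,"ax":0,"ay":0,"az":-0.4,"grip":-1},{"tx":0.9,"ty":-0.27,"tz":0,"ax":0,"ay":0,"az":-0.4,"grip":-1},{"tx":0.9,"ty":-0.27,"tz":0,"ax":0,"ay":0,"az":-0.4,"grip":-1},{"tx":0.9,"ty":-0.27,"tz":0,"ax":0,"ay":0,"az":-0.4,"grip":-1},{"tx":0.9,"ty":-0.27,"tz":0,"ax":0,"ay":0,"az":-0.4,"grip":-1},{"tx":0.9,"ty":-0.27,"tz":0,"ax":0,"ay":0,"az":-0.4,"grip":-1},{"tx":0.9,"ty":-0.27,"tz":0,"ax":0,"ay":0,"az":-0.4,"grip":-1},{"tx":0.9,"ty":-0.27,"tz":0,"ax":0,"ay":0,"az":-0.4,"grip":-1}]'
python3 - <<'E'
from h import *
a=FR[1]
plan([(.538,.172,.15,a),(.538,.172,.025,a)])
E
```

```text
clock: 16.15
ee_pos: [0.4764, -0.248, 0.1496]
eef_rot: [[0.429, 0.903, 0.006], [0.903, -0.429, -0.001], [0.001, 0.006, -1.0]]
contact_force: [0.1, 0.4, 0.0]
gripper_width: 0.0855
grip_force: 0.0
clock: 16.57
ee_pos: [0.4956, -0.1021, 0.1448]
eef_rot: [[0.421, 0.907, -0.003], [0.907, -0.421, 0.002], [0.001, -0.003, -1.0]]
contact_force: [-0.2, -0.5, -0.2]
gripper_width: 0.0856
grip_force: 0.0
clock: 16.98
ee_pos: [0.5169, 0.036, 0.1452]
eef_rot: [[0.423, 0.906, -0.002], [0.906, -0.423, 0.001], [-0.0, -0.002, -1.0]]
contact_force: [0.1, -0.2, -1.1]
gripper_width: 0.0856
grip_force: 0.0
clock: 17.82
ee_pos: [0.5382, 0.1695, 0.146]
eef_rot: [[-0.381, 0.925, -0.001], [0.925, 0.381, -0.001], [-0.0, -0.001, -1.0]]
contact_force: [0.0, -0.1, 0.6]
gripper_width: 0.0855
grip_force: 0.0
to [0.538  0.172  0.15   0.4004] t [ 0.016  0.005 -0.027] a [-0.001  0.    -0.005] rows>=0.1 calls>=1
to [0.538  0.172  0.025  0.4004] t [0.    0.    0.833] a [0. 0. 0.] rows>=3.0 calls>=1
```

```bash
python3 -m jog '[{"tx":0.016,"ty":0,"tz":0,"ax":0,"ay":0,"az":0,"grip":-1},{"tx":0.016,"ty":0,"tz":0.2,"ax":0,"ay":0,"az":0,"grip":-1},{"tx":0.016,"ty":0,"tz":0.4,"ax":0,"ay":0,"az":0,"grip":-1},{"tx":0.016,"ty":0,"tz":0.6,"ax":0,"ay":0,"az":0,"grip":-1},{"tx":0.016,"ty":0,"tz":0.74,"ax":0,"ay":0,"az":0,"grip":-1},{"tx":0.016,"ty":0,"tz":0.81,"ax":0,"ay":0,"az":0,"grip":-1},{"tx":0.016,"ty":0,"tz":0.81,"ax":0,"ay":0,"az":0,"grip":-1},{"tx":0.016,"ty":0,"tz":0.81,"ax":0,"ay":0,"az":0,"grip":-1}]'
python3 -m jog '[{"tx":0,"ty":0,"tz":0,"ax":0,"ay":0,"az":0,"grip":0},{"tx":0,"ty":0,"tz":0,"ax":0,"ay":0,"az":0,"grip":0.2},{"tx":0,"ty":0,"tz":0,"ax":0,"ay":0,"az":0,"grip":0.4},{"tx":0,"ty":0,"tz":0,"ax":0,"ay":0,"az":0,"grip":1},{"tx":0,"ty":0,"tz":0,"ax":0,"ay":0,"az":0,"grip":1},{"tx":0,"ty":0,"tz":0,"ax":0,"ay":0,"az":0,"grip":1},{"tx":0,"ty":0,"tz":0,"ax":0,"ay":0,"az":0,"grip":1},{"tx":0,"ty":0,"tz":0,"ax":0,"ay":0,"az":0,"grip":1}]'
python3 -m jog '[{"tx":0,"ty":0,"tz":-0.2,"ax":0,"ay":0,"az":0,"grip":1},{"tx":0,"ty":0,"tz":-0.4,"ax":0,"ay":0,"az":0,"grip":1},{"tx":0,"ty":0,"tz":-0.6,"ax":0,"ay":0,"az":0,"grip":1},{"tx":0,"ty":0,"tz":-0.85,"ax":0,"ay":0,"az":0,"grip":1},{"tx":0,"ty":0,"tz":-0.85,"ax":0,"ay":0,"az":0,"grip":1},{"tx":0,"ty":0,"tz":-0.85,"ax":0,"ay":0,"az":0,"grip":1}]'
python3 - <<'E'
from h import *
a=FR[1];b=ER[1];c=cell(ER,.033)
plan([(.51,.05,.15,a),(.50,-.07,.15,b),(*c,.15,b),(*c,.026,b)])
E
```

```text
clock: 18.48
ee_pos: [0.5376, 0.173, 0.0253]
eef_rot: [[-0.384, 0.923, -0.0], [0.923, 0.384, -0.0], [-0.0, -0.0, -1.0]]
contact_force: [-0.0, -0.7, -0.1]
gripper_width: 0.0857
grip_force: 0.0
clock: 19.15
ee_pos: [0.538, 0.1735, 0.0262]
eef_rot: [[-0.385, 0.923, 0.001], [0.923, 0.385, 0.001], [0.0, 0.002, -1.0]]
contact_force: [-1.1, -0.1, 7.5]
gripper_width: 0.0369
grip_force: 39.7
clock: 19.65
ee_pos: [0.5388, 0.1737, 0.1551]
eef_rot: [[-0.384, 0.923, 0.005], [0.923, 0.384, 0.003], [0.001, 0.005, -1.0]]
contact_force: [-0.2, 0.6, -0.6]
gripper_width: 0.0369
grip_force: 40.6
to [0.51   0.05   0.15   0.4004] t [-0.688 -0.495  0.031] a [ 0.003 -0.    -0.003] rows>=3.0 calls>=1
to [ 0.5    -0.07    0.15   -0.4383] t [-0.711 -0.373  0.   ] a [0.  0.  0.4] rows>=6.7 calls>=1
to [ 0.5033 -0.1873  0.15   -0.4383] t [-0.699  0.352  0.   ] a [0. 0. 0.] rows>=2.8 calls>=1
to [ 0.5033 -0.1873  0.026  -0.4383] t [0.    0.    0.827] a [0. 0. 0.] rows>=3.0 calls>=1
```

```bash
python3 -m jog '[{"tx":-0.17,"ty":-0.12,"tz":0,"ax":0,"ay":0,"az":0,"grip":1},{"tx":-0.34,"ty":-0.24,"tz":0,"ax":0,"ay":0,"az":0,"grip":1},{"tx":-0.51,"ty":-0.37,"tz":0.01,"ax":0,"ay":0,"az":0,"grip":1},{"tx":-0.69,"ty":-0.49,"tz":0.03,"ax":0,"ay":0,"az":0,"grip":1}]'
python3 -m jog '[{"tx":-0.12,"ty":-0.06,"tz":0,"ax":0,"ay":0,"az":0.05,"grip":1},{"tx":-0.24,"ty":-0.12,"tz":0,"ax":0,"ay":0,"az":0.1,"grip":1},{"tx":-0.36,"ty":-0.18,"tz":0,"ax":0,"ay":0,"az":0.16,"grip":1},{"tx":-0.48,"ty":-0.24,"tz":0,"ax":0,"ay":0,"az":0.22,"grip":1},{"tx":-0.6,"ty":-0.31,"tz":0,"ax":0,"ay":0,"az":0.28,"grip":1},{"tx":-0.71,"ty":-0.37,"tz":0,"ax":0,"ay":0,"az":0.34,"grip":1},{"tx":-0.71,"ty":-0.37,"tz":0,"ax":0,"ay":0,"az":0.4,"grip":1},{"tx":-0.71,"ty":-0.37,"tz":0,"ax":0,"ay":0,"az":0.4,"grip":1},{"tx":-0.71,"ty":-0.37,"tz":0,"ax":0,"ay":0,"az":0.4,"grip":1},{"tx":-0.71,"ty":-0.37,"tz":0,"ax":0,"ay":0,"az":0.4,"grip":1}]'
python3 - <<'E'
from h import *
b=ER[1];c=cell(ER,.033)
plan([(*c,.15,b),(*c,.027,b)])
E
```

```text
clock: 19.98
ee_pos: [0.5077, 0.0483, 0.1469]
eef_rot: [[-0.385, 0.923, -0.002], [0.923, 0.385, -0.0], [0.0, -0.002, -1.0]]
contact_force: [0.9, 0.2, -0.8]
gripper_width: 0.0369
grip_force: 40.6
clock: 20.82
ee_pos: [0.4986, -0.0695, 0.1474]
eef_rot: [[0.424, 0.906, -0.001], [0.906, -0.424, 0.0], [-0.0, -0.001, -1.0]]
contact_force: [-0.4, -0.5, 0.2]
gripper_width: 0.0369
grip_force: 40.5
to [ 0.5033 -0.1873  0.15   -0.4383] t [-0.698  0.362 -0.017] a [-0.001  0.     0.   ] rows>=2.8 calls>=1
to [ 0.5033 -0.1873  0.027  -0.4383] t [0.   0.   0.82] a [0. 0. 0.] rows>=2.9 calls>=1
```

```bash
python3 -m jog '[{"tx":-0.2,"ty":0.1,"tz":0,"ax":0,"ay":0,"az":0,"grip":1},{"tx":-0.4,"ty":0.2,"tz":0,"ax":0,"ay":0,"az":0,"grip":1},{"tx":-0.6,"ty":0.3,"tz":0,"ax":0,"ay":0,"az":0,"grip":1},{"tx":-0.7,"ty":0.36,"tz":0,"ax":0,"ay":0,"az":0,"grip":1},{"tx":-0.7,"ty":0.36,"tz":0,"ax":0,"ay":0,"az":0,"grip":1},{"tx":-0.7,"ty":0.36,"tz":0,"ax":0,"ay":0,"az":0,"grip":1},{"tx":-0.7,"ty":0.36,"tz":0,"ax":0,"ay":0,"az":0,"grip":1}]'
python3 -m jog '[{"tx":0,"ty":0,"tz":0.2,"ax":0,"ay":0,"az":0,"grip":1},{"tx":0,"ty":0,"tz":0.4,"ax":0,"ay":0,"az":0,"grip":1},{"tx":0,"ty":0,"tz":0.55,"ax":0,"ay":0,"az":0,"grip":1},{"tx":0,"ty":0,"tz":0.68,"ax":0,"ay":0,"az":0,"grip":1},{"tx":0,"ty":0,"tz":0.75,"ax":0,"ay":0,"az":0,"grip":1},{"tx":0,"ty":0,"tz":0.81,"ax":0,"ay":0,"az":0,"grip":1},{"tx":0,"ty":0,"tz":0.81,"ax":0,"ay":0,"az":0,"grip":1},{"tx":0,"ty":0,"tz":0.81,"ax":0,"ay":0,"az":0,"grip":1}]'
python3 - <<'E'
from h import *
b=ER[1];c=cell(ER,.033)
plan([(*c,.0265,b)])
E
```

```text
clock: 21.4
ee_pos: [0.5028, -0.1868, 0.1476]
eef_rot: [[0.426, 0.905, -0.001], [0.905, -0.426, 0.001], [0.001, -0.001, -1.0]]
contact_force: [0.0, -0.2, -0.5]
gripper_width: 0.0367
grip_force: 40.5
clock: 22.07
ee_pos: [0.5034, -0.1877, 0.0268]
eef_rot: [[0.427, 0.904, 0.001], [0.904, -0.427, 0.0], [0.001, 0.001, -1.0]]
contact_force: [0.3, 0.2, -1.2]
gripper_width: 0.037
grip_force: 41.9
to [ 0.5033 -0.1873  0.0265 -0.4383] t [ 0.002 -0.002  0.002] a [ 0.    -0.    -0.002] rows>=0.0 calls>=1
```

```bash
python3 -m jog '[{"tx":0,"ty":0,"tz":0,"ax":0,"ay":0,"az":0,"grip":0},{"tx":0,"ty":0,"tz":0,"ax":0,"ay":0,"az":0,"grip":-0.5},{"tx":0,"ty":0,"tz":0,"ax":0,"ay":0,"az":0,"grip":-1},{"tx":0,"ty":0,"tz":0,"ax":0,"ay":0,"az":0,"grip":-1},{"tx":0,"ty":0,"tz":0,"ax":0,"ay":0,"az":0,"grip":-1},{"tx":0,"ty":0,"tz":-0.2,"ax":0,"ay":0,"az":0,"grip":-1},{"tx":0,"ty":0,"tz":-0.5,"ax":0,"ay":0,"az":0,"grip":-1},{"tx":0,"ty":0,"tz":-0.8,"ax":0,"ay":0,"az":0,"grip":-1},{"tx":0,"ty":0,"tz":-0.8,"ax":0,"ay":0,"az":0,"grip":-1},{"tx":0,"ty":0,"tz":-0.8,"ax":0,"ay":0,"az":0,"grip":-1}]'
python3 -m jog '[{"tx":1,"ty":-0.25,"tz":0,"ax":0,"ay":0,"az":0,"grip":-1},{"tx":1,"ty":-0.25,"tz":0,"ax":0,"ay":0,"az":0,"grip":-1},{"tx":1,"ty":-0.25,"tz":0,"ax":0,"ay":0,"az":0,"grip":-1},{"tx":1,"ty":-0.25,"tz":0,"ax":0,"ay":0,"az":0,"grip":-1},{"tx":1,"ty":-0.25,"tz":0,"ax":0,"ay":0,"az":0,"grip":-1}]'
python3 -m jog '[{"tx":0.98,"ty":-0.25,"tz":0,"ax":0,"ay":0,"az":-0.4,"grip":-1},{"tx":0.98,"ty":-0.25,"tz":0,"ax":0,"ay":0,"az":-0.4,"grip":-1},{"tx":0.98,"ty":-0.25,"tz":0,"ax":0,"ay":0,"az":-0.4,"grip":-1},{"tx":0.98,"ty":-0.25,"tz":0,"ax":0,"ay":0,"az":-0.4,"grip":-1},{"tx":0.98,"ty":-0.25,"tz":0,"ax":0,"ay":0,"az":-0.4,"grip":-1},{"tx":0.98,"ty":-0.25,"tz":0,"ax":0,"ay":0,"az":-0.4,"grip":-1},{"tx":0.98,"ty":-0.25,"tz":0,"ax":0,"ay":0,"az":-0.4,"grip":-1},{"tx":0.98,"ty":-0.25,"tz":0,"ax":0,"ay":0,"az":-0.4,"grip":-1},{"tx":0.98,"ty":-0.25,"tz":0,"ax":0,"ay":0,"az":-0.4,"grip":-1},{"tx":0.98,"ty":-0.25,"tz":0,"ax":0,"ay":0,"az":-0.4,"grip":-1}]'
python3 - <<'E'
from h import *
a=FR[1]
plan([(.561,.115,.15,a),(.561,.115,.025,a)])
E
```

```text
clock: 22.9
ee_pos: [0.5049, -0.189, 0.1496]
eef_rot: [[0.429, 0.903, 0.006], [0.903, -0.429, -0.001], [0.002, 0.006, -1.0]]
contact_force: [-0.1, 0.4, -1.0]
gripper_width: 0.0851
grip_force: 0.0
clock: 23.32
ee_pos: [0.5336, -0.0285, 0.1446]
eef_rot: [[0.419, 0.908, -0.002], [0.908, -0.419, 0.003], [0.002, -0.003, -1.0]]
contact_force: [0.1, 0.3, 0.1]
gripper_width: 0.0852
grip_force: 0.0
clock: 24.15
ee_pos: [0.5618, 0.1116, 0.1457]
eef_rot: [[-0.382, 0.924, -0.001], [0.924, 0.382, -0.0], [0.0, -0.001, -1.0]]
contact_force: [-0.1, 0.5, -0.1]
gripper_width: 0.0851
grip_force: 0.0
to [0.561  0.115  0.15   0.4004] t [ 0.023  0.003 -0.029] a [-0.001 -0.    -0.004] rows>=0.1 calls>=1
to [0.561  0.115  0.025  0.4004] t [0.    0.    0.833] a [0. 0. 0.] rows>=3.0 calls>=1
```

```bash
python3 -m jog '[{"tx":0.02,"ty":0,"tz":0,"ax":0,"ay":0,"az":0,"grip":-1},{"tx":0.02,"ty":0,"tz":0.2,"ax":0,"ay":0,"az":0,"grip":-1},{"tx":0.02,"ty":0,"tz":0.4,"ax":0,"ay":0,"az":0,"grip":-1},{"tx":0.02,"ty":0,"tz":0.6,"ax":0,"ay":0,"az":0,"grip":-1},{"tx":0.02,"ty":0,"tz":0.74,"ax":0,"ay":0,"az":0,"grip":-1},{"tx":0.02,"ty":0,"tz":0.8,"ax":0,"ay":0,"az":0,"grip":-1},{"tx":0.02,"ty":0,"tz":0.8,"ax":0,"ay":0,"az":0,"grip":-1},{"tx":0.02,"ty":0,"tz":0.8,"ax":0,"ay":0,"az":0,"grip":-1}]'
python3 -m jog '[{"tx":0,"ty":0,"tz":0,"ax":0,"ay":0,"az":0,"grip":0},{"tx":0,"ty":0,"tz":0,"ax":0,"ay":0,"az":0,"grip":0.1},{"tx":0,"ty":0,"tz":0,"ax":0,"ay":0,"az":0,"grip":0.2},{"tx":0,"ty":0,"tz":0,"ax":0,"ay":0,"az":0,"grip":0.3},{"tx":0,"ty":0,"tz":0,"ax":0,"ay":0,"az":0,"grip":0.5},{"tx":0,"ty":0,"tz":0,"ax":0,"ay":0,"az":0,"grip":1},{"tx":0,"ty":0,"tz":0,"ax":0,"ay":0,"az":0,"grip":1},{"tx":0,"ty":0,"tz":0,"ax":0,"ay":0,"az":0,"grip":1},{"tx":0,"ty":0,"tz":0,"ax":0,"ay":0,"az":0,"grip":1},{"tx":0,"ty":0,"tz":0,"ax":0,"ay":0,"az":0,"grip":1}]' 30
python3 -m jog '[{"tx":0,"ty":0,"tz":-0.2,"ax":0,"ay":0,"az":0,"grip":1},{"tx":0,"ty":0,"tz":-0.4,"ax":0,"ay":0,"az":0,"grip":1},{"tx":0,"ty":0,"tz":-0.6,"ax":0,"ay":0,"az":0,"grip":1},{"tx":0,"ty":0,"tz":-0.85,"ax":0,"ay":0,"az":0,"grip":1},{"tx":0,"ty":0,"tz":-0.85,"ax":0,"ay":0,"az":0,"grip":1},{"tx":0,"ty":0,"tz":-0.85,"ax":0,"ay":0,"az":0,"grip":1}]'
python3 - <<'E'
from h import *
a=FR[1];b=ER[1];c=cell(ER,.099)
plan([(.545,-.01,.15,b),(*c,.15,b),(*c,.026,b)])
E
```

```text
clock: 24.82
ee_pos: [0.5615, 0.1149, 0.0269]
eef_rot: [[-0.384, 0.923, 0.0], [0.923, 0.384, -0.0], [-0.0, 0.0, -1.0]]
contact_force: [0.4, -0.3, -0.0]
gripper_width: 0.0856
grip_force: 0.0
clock: 25.65
ee_pos: [0.5616, 0.1151, 0.0273]
eef_rot: [[-0.384, 0.923, 0.001], [0.923, 0.384, 0.001], [0.0, 0.001, -1.0]]
contact_force: [-1.0, 0.4, 6.3]
gripper_width: 0.0293
grip_force: 29.6
clock: 26.15
ee_pos: [0.5627, 0.1153, 0.1563]
eef_rot: [[-0.385, 0.923, 0.005], [0.923, 0.385, 0.002], [0.0, 0.005, -1.0]]
contact_force: [0.3, 0.5, -1.0]
gripper_width: 0.0291
grip_force: 30.0
to [ 0.545  -0.01    0.15   -0.4383] t [-0.726 -0.43   0.04 ] a [ 0.002 -0.001  0.398] rows>=6.7 calls>=1
to [ 0.5313 -0.1276  0.15   -0.4383] t [-0.748  0.25   0.   ] a [0. 0. 0.] rows>=2.8 calls>=1
to [ 0.5313 -0.1276  0.026  -0.4383] t [0.    0.    0.827] a [0. 0. 0.] rows>=3.0 calls>=1
```

```bash
python3 -m jog '[{"tx":-0.12,"ty":-0.07,"tz":0,"ax":0,"ay":0,"az":0.05,"grip":1},{"tx":-0.24,"ty":-0.14,"tz":0,"ax":0,"ay":0,"az":0.1,"grip":1},{"tx":-0.36,"ty":-0.21,"tz":0.02,"ax":0,"ay":0,"az":0.16,"grip":1},{"tx":-0.48,"ty":-0.29,"tz":0.03,"ax":0,"ay":0,"az":0.22,"grip":1},{"tx":-0.6,"ty":-0.36,"tz":0.04,"ax":0,"ay":0,"az":0.28,"grip":1},{"tx":-0.73,"ty":-0.43,"tz":0.04,"ax":0,"ay":0,"az":0.34,"grip":1},{"tx":-0.73,"ty":-0.43,"tz":0.04,"ax":0,"ay":0,"az":0.4,"grip":1},{"tx":-0.73,"ty":-0.43,"tz":0.04,"ax":0,"ay":0,"az":0.4,"grip":1},{"tx":-0.73,"ty":-0.43,"tz":0.04,"ax":0,"ay":0,"az":0.4,"grip":1},{"tx":-0.73,"ty":-0.43,"tz":0.04,"ax":0,"ay":0,"az":0.4,"grip":1}]'
python3 -m jog '[{"tx":-0.2,"ty":0.07,"tz":0,"ax":0,"ay":0,"az":0,"grip":1},{"tx":-0.4,"ty":0.13,"tz":0,"ax":0,"ay":0,"az":0,"grip":1},{"tx":-0.6,"ty":0.2,"tz":0,"ax":0,"ay":0,"az":0,"grip":1},{"tx":-0.72,"ty":0.25,"tz":0,"ax":0,"ay":0,"az":0,"grip":1},{"tx":-0.72,"ty":0.25,"tz":0,"ax":0,"ay":0,"az":0,"grip":1},{"tx":-0.72,"ty":0.25,"tz":0,"ax":0,"ay":0,"az":0,"grip":1},{"tx":-0.72,"ty":0.25,"tz":0,"ax":0,"ay":0,"az":0,"grip":1}]'
python3 - <<'E'
from h import *
b=ER[1];c=cell(ER,.099)
plan([(*c,.0275,b)])
E
```

```text
clock: 26.98
ee_pos: [0.5434, -0.01, 0.1473]
eef_rot: [[0.424, 0.906, -0.001], [0.906, -0.424, 0.0], [-0.001, -0.001, -1.0]]
contact_force: [-0.6, -0.4, 0.0]
gripper_width: 0.029
grip_force: 29.9
clock: 27.57
ee_pos: [0.5316, -0.1232, 0.1477]
eef_rot: [[0.426, 0.905, -0.0], [0.905, -0.426, 0.001], [0.001, -0.001, -1.0]]
contact_force: [-0.5, 0.6, 0.4]
gripper_width: 0.029
grip_force: 30.0
to [ 0.5313 -0.1276  0.0275 -0.4383] t [-0.028  0.011  0.801] a [-0.    -0.    -0.001] rows>=2.9 calls>=1
```

```bash
python3 -m jog '[{"tx":-0.025,"ty":0.01,"tz":0.2,"ax":0,"ay":0,"az":0,"grip":1},{"tx":-0.025,"ty":0.01,"tz":0.4,"ax":0,"ay":0,"az":0,"grip":1},{"tx":-0.025,"ty":0.01,"tz":0.55,"ax":0,"ay":0,"az":0,"grip":1},{"tx":-0.025,"ty":0.01,"tz":0.68,"ax":0,"ay":0,"az":0,"grip":1},{"tx":-0.025,"ty":0.01,"tz":0.75,"ax":0,"ay":0,"az":0,"grip":1},{"tx":-0.025,"ty":0.01,"tz":0.8,"ax":0,"ay":0,"az":0,"grip":1},{"tx":-0.025,"ty":0.01,"tz":0.8,"ax":0,"ay":0,"az":0,"grip":1},{"tx":-0.025,"ty":0.01,"tz":0.8,"ax":0,"ay":0,"az":0,"grip":1}]'
python3 - <<'E'
from h import *
b=ER[1];c=cell(ER,.099)
plan([(*c,.0275,b)])
E
```

```text
clock: 28.23
ee_pos: [0.5318, -0.1279, 0.0283]
eef_rot: [[0.427, 0.904, 0.001], [0.904, -0.427, 0.0], [0.001, 0.001, -1.0]]
contact_force: [0.1, -0.8, 0.1]
gripper_width: 0.0291
grip_force: 30.6
to [ 0.5313 -0.1276  0.0275 -0.4383] t [ 0.001 -0.004  0.006] a [ 0.    -0.    -0.002] rows>=0.0 calls>=1
```

```bash
python3 -m jog '[{"tx":0,"ty":0,"tz":0.006,"ax":0,"ay":0,"az":0,"grip":1},{"tx":0,"ty":0,"tz":0.006,"ax":0,"ay":0,"az":0,"grip":0},{"tx":0,"ty":0,"tz":0.006,"ax":0,"ay":0,"az":0,"grip":-0.5},{"tx":0,"ty":0,"tz":0.006,"ax":0,"ay":0,"az":0,"grip":-1},{"tx":0,"ty":0,"tz":0.006,"ax":0,"ay":0,"az":0,"grip":-1},{"tx":0,"ty":0,"tz":0.006,"ax":0,"ay":0,"az":0,"grip":-1},{"tx":0,"ty":0,"tz":-0.2,"ax":0,"ay":0,"az":0,"grip":-1},{"tx":0,"ty":0,"tz":-0.5,"ax":0,"ay":0,"az":0,"grip":-1},{"tx":0,"ty":0,"tz":-0.8,"ax":0,"ay":0,"az":0,"grip":-1},{"tx":0,"ty":0,"tz":-0.8,"ax":0,"ay":0,"az":0,"grip":-1},{"tx":0,"ty":0,"tz":-0.8,"ax":0,"ay":0,"az":0,"grip":-1}]'
python3 -m jog '[{"tx":1,"ty":-0.2,"tz":-0.2,"ax":0,"ay":0,"az":0,"grip":-1},{"tx":1,"ty":-0.2,"tz":-0.2,"ax":0,"ay":0,"az":0,"grip":-1},{"tx":1,"ty":-0.2,"tz":-0.2,"ax":0,"ay":0,"az":0,"grip":-1},{"tx":1,"ty":-0.2,"tz":-0.2,"ax":0,"ay":0,"az":0,"grip":-1},{"tx":1,"ty":-0.2,"tz":-0.2,"ax":0,"ay":0,"az":0,"grip":-1}]'
python3 -m jog '[{"tx":1,"ty":-0.2,"tz":-0.2,"ax":0,"ay":0,"az":0,"grip":-1},{"tx":1,"ty":-0.2,"tz":-0.2,"ax":0,"ay":0,"az":0,"grip":-1},{"tx":1,"ty":-0.2,"tz":-0.2,"ax":0,"ay":0,"az":0,"grip":-1},{"tx":1,"ty":-0.2,"tz":-0.2,"ax":0,"ay":0,"az":0,"grip":-1},{"tx":1,"ty":-0.2,"tz":-0.2,"ax":0,"ay":0,"az":0,"grip":-1},{"tx":1,"ty":-0.2,"tz":-0.2,"ax":0,"ay":0,"az":0,"grip":-1},{"tx":1,"ty":-0.2,"tz":-0.2,"ax":0,"ay":0,"az":0,"grip":-1}]'
python3 - <<'E'
from h import *
from plant import cams
f=cams.grab_frame("top");g=cams.grab_frame("scene");np.savez("pics/top3.npz",**f)
A=cv2.resize(f["pixels"][150:260,290:430,::-1],None,fx=5,fy=5,interpolation=cv2.INTER_CUBIC)
cv2.imwrite("pics/t3.png",cv2.convertScaleAbs(A,alpha=1.4))
cv2.imwrite("pics/s3.png",cv2.resize(g["pixels"][190:300,110:260,::-1],None,fx=5,fy=5))
E
```

```text
clock: 29.15
ee_pos: [0.5332, -0.1292, 0.1511]
eef_rot: [[0.429, 0.903, 0.006], [0.903, -0.429, 0.0], [0.003, 0.006, -1.0]]
contact_force: [-0.2, 0.0, -0.7]
gripper_width: 0.0855
grip_force: 0.0
clock: 29.57
ee_pos: [0.5695, 0.0286, 0.1771]
eef_rot: [[0.419, 0.908, -0.0], [0.908, -0.419, 0.003], [0.003, -0.002, -1.0]]
contact_force: [0.4, 0.7, 0.4]
gripper_width: 0.0855
grip_force: 0.0
clock: 30.15
ee_pos: [0.6046, 0.1669, 0.2064]
eef_rot: [[0.429, 0.903, -0.002], [0.903, -0.429, -0.002], [-0.003, -0.001, -1.0]]
contact_force: [-0.3, -1.3, 1.5]
gripper_width: 0.0854
grip_force: 0.0
```

View pics/t3.png

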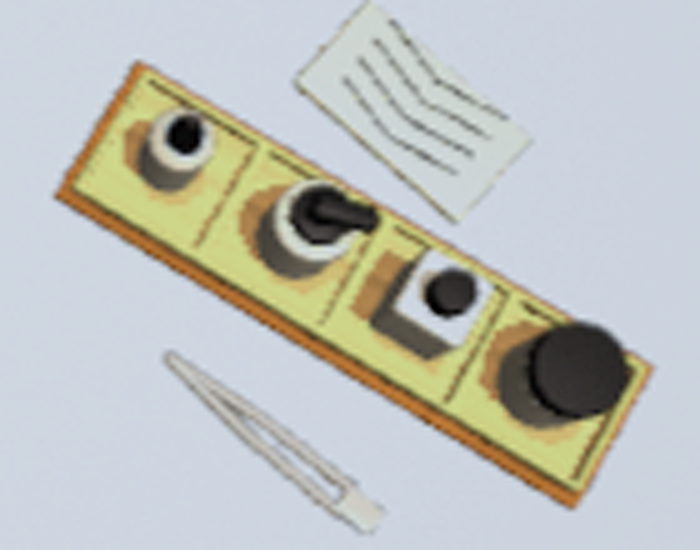

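View pics/s3.png

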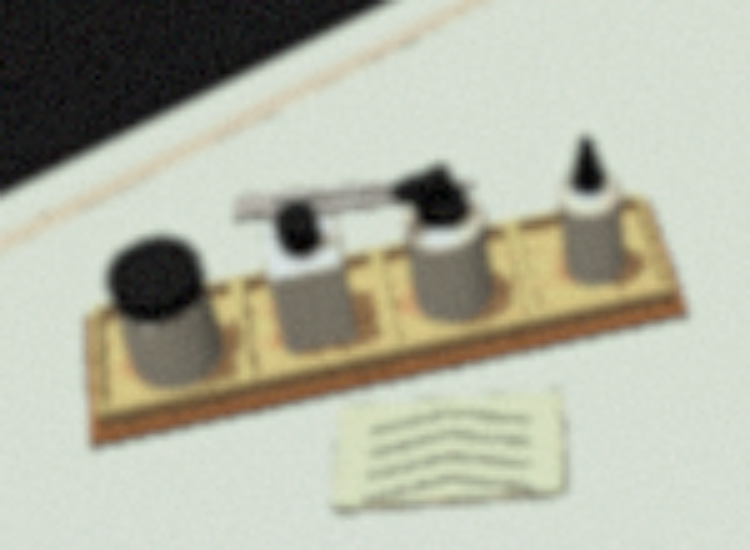

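Both views show all four upright and centred in their cells, in mirrored order. In the top crop: adhesive (183,138), foam (315,220), primer (443,300), jar (580,370). I'll check the offsets once, then hand in.

Run:
```python
from h import *
from plant import arm
f=dict(np.load("pics/top3.npz"));b=ER[1];R=np.array([[np.cos(b),-np.sin(b)],[np.sin(b),np.cos(b)]])
ok=True
for k,u,z,y in(("jar",(580,368),.069,-.099),("primer",(446,298),.063,-.033),("foam",(315,218),.061,.033),("adh",(182,138),.059,.099)):
    p=ray(f,(np.array(u)+.5)/5-.5+[290,150],z)[0];o=R.T@(p-ER[0])-[0,y];print(k,o.round(4));ok&=abs(o).max()<.011
print(ok)
if ok: print(arm.sign_off())
```

```text
jar [0.0026 0.0034]
primer [0.0004 0.    ]
foam [ 0.0017 -0.0002]
adh [0.0025 0.0017]
True
the job is handed in; nothing more can be done
None
```

The job is handed in: all four containers stand upright in mirrored order in the other rack, each measured within about 4 mm of its cell centre, at about 30 s on the robot's clock; the judge's verdict was not shown.

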